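# Put the carving gouges away in their sliding-lid case

## Task

Put the carving tools away in their case: lift the lid over the brass lip at the front of the case, slide it out and lay it flat on the bench, then see to it that every gouge is down in a slot of its own with its blade towards the closed end (the cork-faced one) and its handle towards the lip, turning round those that lie the wrong way and putting in those that lie loose on the bench. When all are in, slide the lid back in, pull bar towards the lip, until it is fully home and has dropped behind the lip. Leave the other things on the bench where they are.

Things in the scene. Friction and masses are not known exactly. Their poses are not given: they have to be found in the camera images.
- case: wooden carving-tool case, fixed, 334 (x) x 206 (y) mm, 56 high. Origin on the bench under the middle of the inside; z up; five slots along its y. Inside y = -92 to +92 mm, green floor 8 mm above the bench. CLOSED end at -y: high wall faced with cork inside. LIP end at +y: low wall. The lid slides out to +y
- slot0 (a point): middle of the slot at the case's x = -100 mm, on the floor. Slots at x = -100, -50, 0, 50, 100 mm are 26 mm wide notches between teeth (14 mm high above the floor, 24 wide) of two battens, 16 mm thick, centred at y = -60 and +60 mm. Between the battens the floor is open for the fingers
- slot4 (a point): middle of the slot at the case's x = +100 mm, on the inner floor (8 mm above the bench)
- lip (a point): middle of the top edge of the brass lip, at the case's y = +103 mm, 40 mm above the bench. The low end wall (y = 92 to 106 mm) is 36 mm high; the lip on its outer edge (y = 100 to 106 mm) is 4 mm high
- groove (a point): mouth of the lid groove at the case's +x side (the -x side is alike), on the ledge. Inside faces of the side walls at x = -158 and +158 mm; ledges 10 mm wide, top 36 mm above the bench; above them retaining strips 10 mm wide, underside 51 mm above the bench, from the closed end to y = +66 mm (this point); from there to the lip open above
- lid: sliding plywood lid, 310 (x) x 188 (y) x 5 mm, about 220 g, origin at the centre of its underside, z up. Closed, its axes agree with the case's, origin 36 mm above the bench and at the case's y = 2 to 6 mm. Side play 3 mm each way; can be raised up to 10 mm. Raised over 4 mm it passes the lip; out of the grooves after 160 mm, clear of the case after 205 mm
- lid_bar (a point): centre of the lid's dark pull bar, near its front (+y) edge: 70 mm long (lid's x), 14 mm thick (lid's y, the way to pinch it), standing 24 mm above the lid's top; this point is 60 mm from the lid's origin along its y and 17 mm above its underside
- gouge_a: gouge, pale handle, 160 mm long, 80 g: square handle 90 x 20 x 20 mm, then a steel blade 60 mm long, up to 14 mm wide. Origin on its long axis at half length (handle from 80 mm behind it to 10 mm ahead of it); +x points to the cutting edge. Lies on a flat of its handle, axis 10 mm above the surface. None if absent; else it starts in a slot, either way round
- gouge_a_tip (a point): cutting edge of gouge_a, 80 mm from its origin along +x; the tool balances about 14 mm from its origin towards the butt
- gouge_b: narrow gouge, brown handle, 160 mm long, 80 g: square handle 90 x 20 x 20 mm, then a steel blade 60 mm long, up to 14 mm wide. Origin on its long axis at half length (handle from 80 mm behind it to 10 mm ahead of it); +x points to the cutting edge. Lies on a flat of its handle, axis 10 mm above the surface. None if absent; else it starts in a slot, either way round
- gouge_b_tip (a point): cutting edge of gouge_b, 80 mm from its origin along +x; the tool balances about 14 mm from its origin towards the butt
- gouge_c: flat gouge, pale handle, 160 mm long, 80 g: square handle 90 x 20 x 20 mm, then a steel blade 60 mm long, up to 14 mm wide. Origin on its long axis at half length (handle from 80 mm behind it to 10 mm ahead of it); +x points to the cutting edge. Lies on a flat of its handle, axis 10 mm above the surface. None if absent; else it starts in a slot, either way round
- gouge_c_tip (a point): cutting edge of gouge_c, 80 mm from its origin along +x; the tool balances about 14 mm from its origin towards the butt
- gouge_f: broad gouge, brown handle, 160 mm long, 80 g: square handle 90 x 20 x 20 mm, then a steel blade 60 mm long, up to 14 mm wide. Origin on its long axis at half length (handle from 80 mm behind it to 10 mm ahead of it); +x points to the cutting edge. Lies on a flat of its handle, axis 10 mm above the surface. None if absent; else it starts in a slot, either way round
- gouge_f_tip (a point): cutting edge of gouge_f, 80 mm from its origin along +x; the tool balances about 14 mm from its origin towards the butt
- gouge_d: deep gouge, brown handle, 160 mm long, 80 g: square handle 90 x 20 x 20 mm, then a steel blade 60 mm long, up to 14 mm wide. Origin on its long axis at half length (handle from 80 mm behind it to 10 mm ahead of it); +x points to the cutting edge. Lies on a flat of its handle, axis 10 mm above the surface. None if absent; else it starts loose on the bench
- gouge_d_tip (a point): cutting edge of gouge_d, 80 mm from its origin along +x; the tool balances about 14 mm from its origin towards the butt
- gouge_e: small deep gouge, pale handle, 160 mm long, 80 g: square handle 90 x 20 x 20 mm, then a steel blade 60 mm long, up to 14 mm wide. Origin on its long axis at half length (handle from 80 mm behind it to 10 mm ahead of it); +x points to the cutting edge. Lies on a flat of its handle, axis 10 mm above the surface. None if absent; else it starts loose on the bench
- gouge_e_tip (a point): cutting edge of gouge_e, 80 mm from its origin along +x; the tool balances about 14 mm from its origin towards the butt
- clamp: red G-clamp lying flat, about 70 x 150 mm, 25 mm high; a bystander, to be left where it is
- brush: pale blue bench brush with black bristles, 205 mm long, 32 mm high; a bystander, to be left where it is
- mallet: wooden carver's mallet lying on the bench, 220 mm long, head 80 mm across; a bystander, to be left where it is
- stone: two-layer sharpening stone, 150 x 50 x 24 mm; a bystander, to be left where it is
- glue: white glue bottle with an orange cap, 56 mm across, 150 mm high; a bystander, to be left where it is
Not all that is in view belongs to the job. What is shaped like the gouge_e but orange is not meant.

How it is judged:
On the way, in this order (a step that is already met when the one before it is completed fails the run):
1. the lid is out of the case and lies flat on the bench (height (world z) of lid below 0.007 m and angle between lid's own z axis and vertical below 0.06 rad and linear speed of lid below 0.03 m/s), for 0.2 s.
2. every gouge lies in a slot with its blade towards the closed end, the lid still off (x of gouge_a in the frame of case between -0.12 and 0.12 m and y of gouge_a in the frame of case between -0.02 and 0.02 m and z of each of gouge_a, gouge_b, gouge_c, gouge_f, gouge_d, gouge_e in the frame of case below 0.0215 m and y of each of gouge_a_tip, gouge_b_tip, gouge_c_tip, gouge_f_tip, gouge_d_tip, gouge_e_tip in the frame of case below -0.05 m and angle between the x axis of each of gouge_a, gouge_b, gouge_c, gouge_f, gouge_d, gouge_e and the y axis of case, either way round below 0.12 rad and linear speed of each of gouge_a, gouge_b, gouge_c, gouge_f, gouge_d, gouge_e below 0.03 m/s and x of gouge_b in the frame of case between -0.12 and 0.12 m and y of gouge_b in the frame of case between -0.02 and 0.02 m and x of gouge_c in the frame of case between -0.12 and 0.12 m and y of gouge_c in the frame of case between -0.02 and 0.02 m and x of gouge_f in the frame of case between -0.12 and 0.12 m and y of gouge_f in the frame of case between -0.02 and 0.02 m and x of gouge_d in the frame of case between -0.12 and 0.12 m and y of gouge_d in the frame of case between -0.02 and 0.02 m and x of gouge_e in the frame of case between -0.12 and 0.12 m and y of gouge_e in the frame of case between -0.02 and 0.02 m and horizontal distance between lid and case above 0.1 m), for 0.2 s.
At the end, for the whole second after the job is handed in: Every gouge present lies flat on the case floor in a slot (within 0.12 rad, axis at most 3.5 mm above its height when flat), blade towards the closed end; the lid rests on the ledges (3 mm), behind the lip, within 6 mm of its closed place; all at rest. No bystander moved over 4 cm (x of gouge_a in the frame of case between -0.12 and 0.12 m and y of gouge_a in the frame of case between -0.02 and 0.02 m and z of each of gouge_a, gouge_b, gouge_c, gouge_f, gouge_d, gouge_e in the frame of case below 0.0215 m and y of each of gouge_a_tip, gouge_b_tip, gouge_c_tip, gouge_f_tip, gouge_d_tip, gouge_e_tip in the frame of case below -0.05 m and angle between the x axis of each of gouge_a, gouge_b, gouge_c, gouge_f, gouge_d, gouge_e and the y axis of case, either way round below 0.12 rad and linear speed of each of gouge_a, gouge_b, gouge_c, gouge_f, gouge_d, gouge_e, lid below 0.03 m/s and x of gouge_b in the frame of case between -0.12 and 0.12 m and y of gouge_b in the frame of case between -0.02 and 0.02 m and x of gouge_c in the frame of case between -0.12 and 0.12 m and y of gouge_c in the frame of case between -0.02 and 0.02 m and x of gouge_f in the frame of case between -0.12 and 0.12 m and y of gouge_f in the frame of case between -0.02 and 0.02 m and x of gouge_d in the frame of case between -0.12 and 0.12 m and y of gouge_d in the frame of case between -0.02 and 0.02 m and x of gouge_e in the frame of case between -0.12 and 0.12 m and y of gouge_e in the frame of case between -0.02 and 0.02 m and y of lid in the frame of case between -0.002 and 0.01 m and x of lid in the frame of case between -0.006 and 0.006 m and z of lid in the frame of case between 0.033 and 0.039 m and angle between the z axis of lid and the z axis of case, either way round below 0.03 rad and y of lid_bar in the frame of case above 0.05 m); the robot touches nothing.
It fails at once if a bystander (clamp, brush, mallet, stone, glue bottle) is displaced by more than 4 cm (distance of any of clamp, brush, mallet, stone, glue from where it was at the start of the episode above 0.04 m).
Of gouge_a, gouge_b, gouge_f only 2 to 3 are there at a start; the rules pass over those that are not, and their reading is None.
Of gouge_c, gouge_d, gouge_e only 2 to 2 are there at a start; the rules pass over those that are not, and their reading is None.
At some moment in a run one of gouge_d, gouge_e may be knocked a few centimetres aside while the robot is not near it.
Once in a run the grip may slacken for a moment while it holds something.
It also fails if it takes over 210 s, if anything falls off the work surface, if the arm or the gripper's body presses on something with over 40 N, if the wrist force passes 120 N, or if a joint passes its speed limit or range.

## Robot

A 7-joint arm with a two-finger parallel gripper is mounted at the origin on the work surface. World frame = base frame: x ahead of the robot, y to its left, z up, the work surface at z = 0. Lengths are in m, angles in rad, forces in N, time in s.
With the tool pointing down it reaches from about 0.4 to 0.85 m from the base axis. Payload 10.4 kg.
Tool frame: the origin (TCP) lies between the finger pads; the fingertips stand ahead of it and the grasp point (between the pads) lies 3 mm ahead of it (r.tips_ahead is the z of the fingertips in the tool frame, in m); z points along the fingers, y is the line along which they close (so a half turn about z gives the same grasp; the last joint's range is limited). The gripper opens to 87 mm and grips with 3 to 60 N. Pads are 19 mm wide; open, the fingers measure 117 mm over their backs; the gripper's body (75 mm by 190 mm) begins 51 mm behind the grasp point.
Start: joints at [-1.361, 0.332, -0.065, 1.46, 0.022, 1.35, -0.088], TCP at [0.144, 0.608, 0.245] pointing down, gripper open.
Joint ranges: [-2.6, 2.6], [-0.5, 2.12], [-1.47, 1.34], [0.16, 2.42], [-1.27, 4.41], [0.06, 2.06], [-2.6, 2.6]. Speed limits (rad/s): [2.22, 2.22, 2.79, 2.79, 3.14, 3.14, 3.14].

## Interface

Orientations are given as a unit quaternion [x, y, z, w].
In Python, from bench import telemetry, camera, get_calibration, r gives the robot as it stands.
- The arm moves only by the tool drive_tool, never from a script. Its argument "series" is one flat list of numbers, 7 for each row, row after row: the turn, a rotation vector about the tool's x, y, z in units of 5 degrees (1.0 is 5 degrees), then the shift along the tool's x, y, z in units of 40 mm (1.0 is 40 mm), then the opening, from -1 (shut) to 1 (fully open). A call has 1 to 10 rows; each row is the pose to reach, as a shift and turn from the pose commanded when the call began, along the tool's axes at that moment; what a row does not reach only later rows make up. A row lasts 1/12 s, in which the tool goes at most 41.7 mm and 7.16 degrees, less where a joint would pass 70% of its speed; a pose out of reach is approached as far as the arm can. A call with a gripper value outside its range is refused whole. The fingers move at their own pace and stop on an object; "grip_force" is the grip in N (left out, the last holds). Time passes only in rows, so rows that repeat a pose let the fingers close. It gives the time, the measured TCP pose, the force, the opening and the grip force at its end, in the units of the state.
- telemetry.read_state(): the state, without advancing time (a new reading comes with each control period).
- camera(name): name is "scene" or "side" or "wrist"; returns the picture (420x560x3 uint8, red, green, blue); there is no depth.
- get_calibration(name): a dict with "fovy" (degrees; the focal length in pixels is half the picture's height over the tangent of half this angle, whatever the lens; pixels are square), "cx", "cy" (the principal point, pixels), "xyz" and "rotation" of the camera in the world. Camera axes: x right, y up, looking along -z (the intrinsics and any distortion apply to the point x, -y, -z); pixel columns grow to the right and rows downward; lengths in m; the calibration is good to about 2 mm. A picture is of the moment at which its call begins: read the wrist's pose just before it. get_calibration takes no time and is no camera call; for the wrist camera it gives the pose at the moment of the call.
- r.close_job(): hands the job in; it is judged then, once.
The state is a dict: "time": time; "joint_positions": joint angles; "joint_vel": joint speeds; "joint_torque": joint torques, N m; "ee_pos": TCP position; "eef_rot": TCP orientation; "ft_force": force on the tool from outside, world axes, zero at the start; "torque": the same for the moment, N m; "width": finger opening in m; "grip_force": force on a finger pad.
Only numpy, scipy, OpenCV 4.12 (cv2) and the standard library are available. Lean on these libraries where they do the work, as an engineer would, in place of code of your own. Each camera call takes 0.05 s, during which the arm holds its last target. There are 200 camera calls.

## Working session

There is one attempt and no reset: what is moved stays moved. The work goes in short steps, Python scripts to look and compute and a tool call to move; the robot and the scene stay as the last step left them, time stands still between calls to the robot, and variables do not carry over. Pictures are saved under pics/ and viewed, at most 14 in all, crops included, and the job is handed in when it is done.

Besides the shell and the picture viewer there is one more tool, called after "Emit:" by a JSON object that holds its "fn" and its "kwargs", one argument or row to a line. drive_tool: Moves the arm, as the interface text tells. Its arguments: {"type":"object","properties":{"series":{"type":"array"},"grip_force":{"type":"number"}},"required":["series"]}

```bash
mkdir -p pics; ls
python3 - <<'E'
from bench import telemetry, camera, get_calibration, r
import cv2
print(telemetry.read_state())
for n in ["scene","side","wrist"]:
    print(n,get_calibration(n))
    cv2.imwrite(f"pics/{n}0.png",cv2.resize(camera(n)[:,:,::-1],(800,600),interpolation=cv2.INTER_CUBIC))
print(r.tips_ahead)
E
```

```text
pics
{'time': 0.0, 'joint_positions': array([-1.3606308 ,  0.33290704, -0.06471347,  1.46095845,  0.02162253,
        1.34987643, -0.08847167]), 'joint_vel': array([ 2.11669080e-04, -5.36673000e-04, -1.95863705e-05, -1.79384724e-04,
       -6.24422714e-04, -4.63078141e-04,  3.78998466e-04]), 'joint_torque': array([ 4.19503476e-04, -6.23284006e+01,  2.47489032e-02, -3.89872599e+01,
       -6.12873165e-02,  4.01805143e-02,  1.55804942e-04]), 'ee_pos': array([0.1440895 , 0.60779689, 0.24372381]), 'eef_rot': array([ 1.16086726e-01,  9.93238815e-01, -7.25161667e-04, -4.25339683e-05]), 'ft_force': array([-0.5672813 , -0.2948356 ,  0.41690207]), 'torque': array([-0.02748052, -0.02422335,  0.03121737]), 'grip_force': 0.0, 'width': 0.08731373656921469}
scene {'fovy': 56.63289907083463, 'cx': 273.7611575033753, 'cy': 208.42887629230694, 'xyz': array([1.26330372, 0.68961452, 0.86168868]), 'rotation': array([0.1849951 , 0.3998769 , 0.82259269, 0.35946702])}
side {'fovy': 49.029682677520185, 'cx': 273.29815501912134, 'cy': 202.0499610079199, 'xyz': array([ 0.10710258, -1.02842349,  1.03804267]), 'rotation': array([ 0.41354348, -0.07805253, -0.1531506 ,  0.894111  ])}
wrist {'fovy': 61.839258847605215, 'cx': 282.116693011658, 'cy': 211.4415473561823, 'xyz': array([0.06968242, 0.62605323, 0.38458197]), 'rotation': array([-0.11065746, -0.08632292,  0.61438383,  0.776425  ])}
0.022
```

View pics/scene0.png

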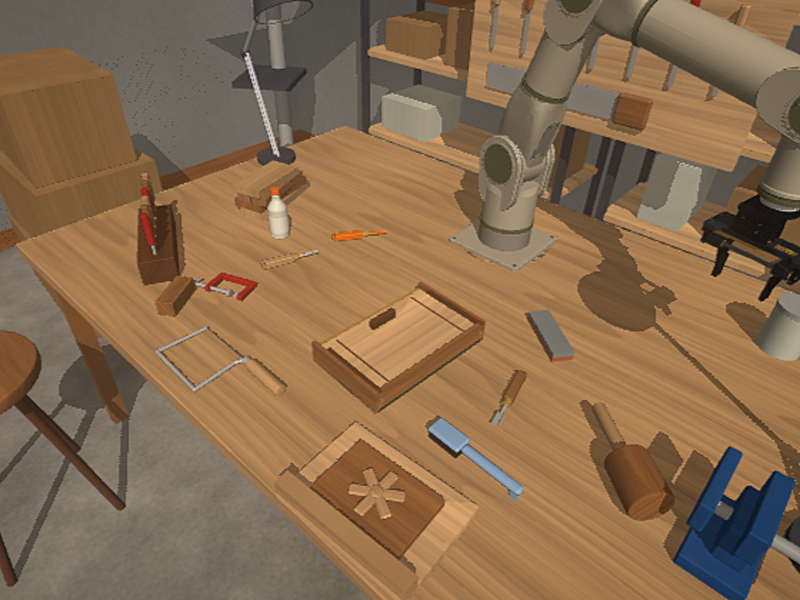

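View pics/side0.png

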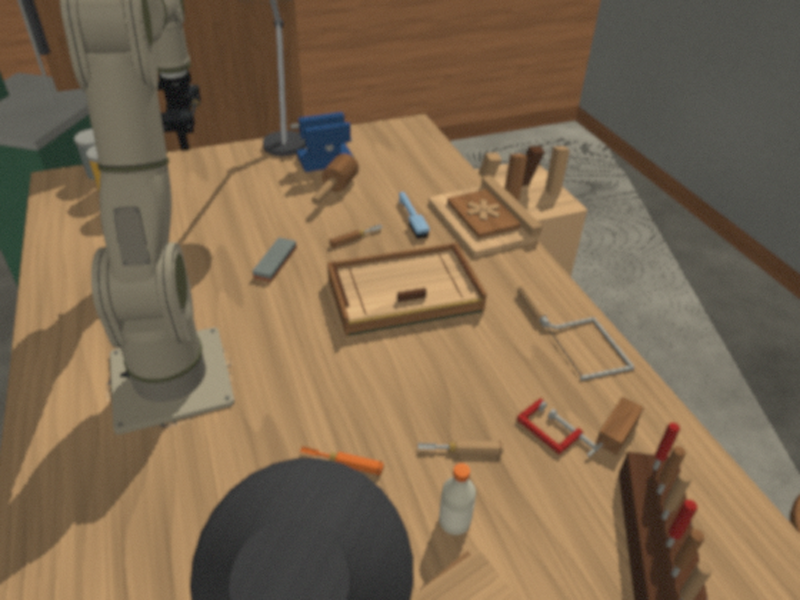

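The scene view shows the case with its lid closed, bar at about (383,318). The brown loose gouge is at (510,395), the pale one at (290,258) and the orange decoy at (360,235). The side view shows the lip facing that camera (world -y).

```bash
cat > h.py <<'E'
import numpy as np, cv2
from scipy.spatial.transform import Rotation as R
from bench import telemetry, camera, get_calibration, r
def ray(cal,u,v,s=0.7):
    f=210/np.tan(np.radians(cal["fovy"]/2))
    d=np.array([(u*s-cal["cx"])/f,-(v*s-cal["cy"])/f,-1.])
    return cal["xyz"],R.from_quat(cal["rotation"]).apply(d)
def px(cal,u,v,z,s=0.7):
    o,d=ray(cal,u,v,s); return o+d*(z-o[2])/d[2]
def proj(cal,p):
    f=210/np.tan(np.radians(cal["fovy"]/2))
    q=R.from_quat(cal["rotation"]).inv().apply(np.asarray(p)-cal["xyz"])
    return np.array([cal["cx"]+f*q[...,0]/-q[...,2],cal["cy"]-f*q[...,1]/-q[...,2]]).T
def pose():
    s=telemetry.read_state(); return s["ee_pos"],R.from_quat(s["eef_rot"]),s
def snap(name,out,crop=None,scale=None):
    c=get_calibration(name); im=camera(name)[:,:,::-1]
    if crop: x0,y0,x1,y1=crop; im=im[y0:y1,x0:x1]
    k=scale or 800/560
    cv2.imwrite("pics/"+out,cv2.resize(im,None,fx=k,fy=k,interpolation=cv2.INTER_CUBIC)); return c
E
python3 - <<'E'
from h import *
np.set_printoptions(precision=4,suppress=True)
S=get_calibration("scene");D=get_calibration("side")
for n,c,u,v,z in [("bar",S,383,318,.06),("bar",D,411,294,.06),("case near-left? top",S,313,345,.056),("case bot front corner",S,378,408,0),("top rightcorner",S,485,322,.056),("top back",S,425,286,.056),
 ("D tl",D,330,263,.056),("D tr",D,452,247,.056),("D br",D,484,298,.056),("D bl",D,345,325,.04),
 ("d butt",S,521,373,.01),("d tip",S,494,423,.01),("d butt",D,332,241,.01),("d tip",D,380,229,.01),
 ("e butt",S,264,264,.01),("e tip",S,318,252,.01),("e butt",D,500,451,.01),("e tip",D,420,449,.01),
 ("or butt",S,334,237,.01),("or tip",S,386,233,.01),("glue",S,280,233,0),("glue",D,456,525,0),("clamp",S,256,290,.01),("clamp",S,197,285,.01),("clampS",D,520,417,.01),
 ("stone",S,552,335,.024),("brush",S,430,425,.02),("brush",S,520,492,.02),("sawhandle",S,285,388,0),("sawcorner",S,208,328,0)]:
    print(n,px(c,u,v,z))
E
```

```text
bar [0.5552 0.0387 0.06  ]
bar [0.5483 0.0223 0.06  ]
case near-left? top [ 0.7195 -0.0115  0.056 ]
case bot front corner [0.7161 0.1754 0.    ]
top rightcorner [0.4041 0.2115 0.056 ]
top back [0.3923 0.0267 0.056 ]
D tl [0.4062 0.1975 0.056 ]
D tr [0.7125 0.1617 0.056 ]
D br [ 0.7027 -0.0404  0.056 ]
D bl [ 0.3819 -0.0067  0.04  ]
d butt [0.4423 0.3376 0.01  ]
d tip [0.5957 0.372  0.01  ]
d butt [0.4509 0.3441 0.01  ]
d tip [0.5889 0.3554 0.01  ]
e butt [ 0.5655 -0.3895  0.01  ]
e tip [ 0.4257 -0.329   0.01  ]
e butt [ 0.5659 -0.4002  0.01  ]
e tip [ 0.4256 -0.3465  0.01  ]
or butt [ 0.3405 -0.3552  0.01  ]
or tip [ 0.2194 -0.2616  0.01  ]
glue [ 0.4247 -0.4987  0.    ]
glue [ 0.4289 -0.5061  0.    ]
clamp [ 0.6512 -0.3104  0.01  ]
clamp [ 0.7414 -0.4359  0.01  ]
clampS [ 0.6401 -0.341   0.01  ]
stone [0.3025 0.3303 0.024 ]
brush [0.6915 0.2888 0.02  ]
brush [0.6985 0.4929 0.02  ]
sawhandle [ 0.8091 -0.0031  0.    ]
sawcorner [ 0.8112 -0.2828  0.    ]
```

View pics/wrist0.png

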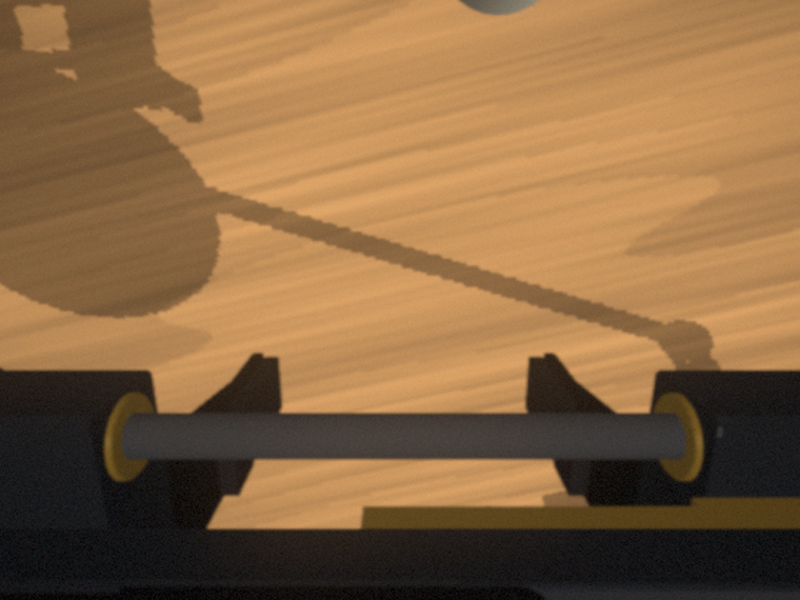

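Emit:
{"fn": "drive_tool", "kwargs": {
  "series": [0, 0, -0.66, -6.6, -5.85, -0.7, 1, 0, 0, -0.66, -6.6, -5.85, -0.7, 1, 0, 0, -0.66, -6.6, -5.85, -0.7, 1, 0, 0, -0.66, -6.6, -5.85, -0.7, 1, 0, 0, -0.66, -6.6, -5.85, -0.7, 1, 0, 0, -0.66, -6.6, -5.85, -0.7, 1, 0, 0, -0.66, -6.6, -5.85, -0.7, 1, 0, 0, -0.66, -6.6, -5.85, -0.7, 1, 0, 0, -0.66, -6.6, -5.85, -0.7, 1, 0, 0, -0.66, -6.6, -5.85, -0.7, 1],
  "grip_force": 50
}}

```text
time: 0.98
ee_pos: [0.3504, 0.3152, 0.2731]
eef_rot: [0.091, 0.996, 0.0, 0.001]
ft_force: [1.2, 0.4, 0.6]
width: 0.087
grip_force: 0.0
```

Emit:
{"fn": "drive_tool", "kwargs": {
  "series": [0, 0, -0.6, -5.6, -5.45, -0.7, 1, 0, 0, -0.6, -5.6, -5.45, -0.7, 1, 0, 0, -0.6, -5.6, -5.45, -0.7, 1, 0, 0, -0.6, -5.6, -5.45, -0.7, 1, 0, 0, -0.6, -5.6, -5.45, -0.7, 1, 0, 0, -0.6, -5.6, -5.45, -0.7, 1, 0, 0, -0.6, -5.6, -5.45, -0.7, 1, 0, 0, -0.6, -5.6, -5.45, -0.7, 1, 0, 0, -0.6, -5.6, -5.45, -0.7, 1, 0, 0, -0.6, -5.6, -5.45, -0.7, 1]
}}

```text
time: 1.82
ee_pos: [0.5299, 0.0654, 0.3001]
eef_rot: [0.062, 0.998, -0.0, -0.0]
ft_force: [-0.3, 0.8, -0.2]
width: 0.0871
grip_force: 0.0
```

Run:
```python
from h import *
print(pose()); print(snap("wrist","w1.png"))
```

```text
(array([0.52992831, 0.06542374, 0.3001316 ]), Rotation.from_matrix(array([[-9.92215211e-01,  1.24533599e-01, -5.98382191e-04],
                            [ 1.24533851e-01,  9.92215278e-01, -4.03000313e-04],
                            [ 5.43536872e-04, -4.74381879e-04, -9.99999740e-01]])), {'time': 1.8167, 'joint_positions': array([-0.67111573,  0.09923079,  0.50291301,  1.63907543, -0.04804355,
        1.41634107,  1.28308391]), 'joint_vel': array([-0.02960883, -0.01584539, -0.04108753,  0.02108001, -0.00242153,
        0.00121932, -0.01496428]), 'joint_torque': array([ 2.48153172e+00, -4.03754747e+01,  4.40352246e+00, -4.00901234e+01,
        3.18577895e-01,  3.48044839e-02,  3.52436956e-01]), 'ee_pos': array([0.52992831, 0.06542374, 0.3001316 ]), 'eef_rot': array([ 6.23884025e-02,  9.98051881e-01, -2.19773693e-04, -2.86037000e-04]), 'ft_force': array([-0.32865829,  0.77009308, -0.23373031]), 'torque': array([0.00234209, 0.05589483, 0.07081165]), 'grip_force': 0.0, 'width': 0.08706773125267053})
{'fovy': 61.839258847605215, 'cx': 282.116693011658, 'cy': 211.4415473561823, 'xyz': array([0.45408475, 0.07543876, 0.44093086]), 'rotation': array([-0.10532681, -0.09225353,  0.65536788,  0.74221862])}
```

View pics/w1.png

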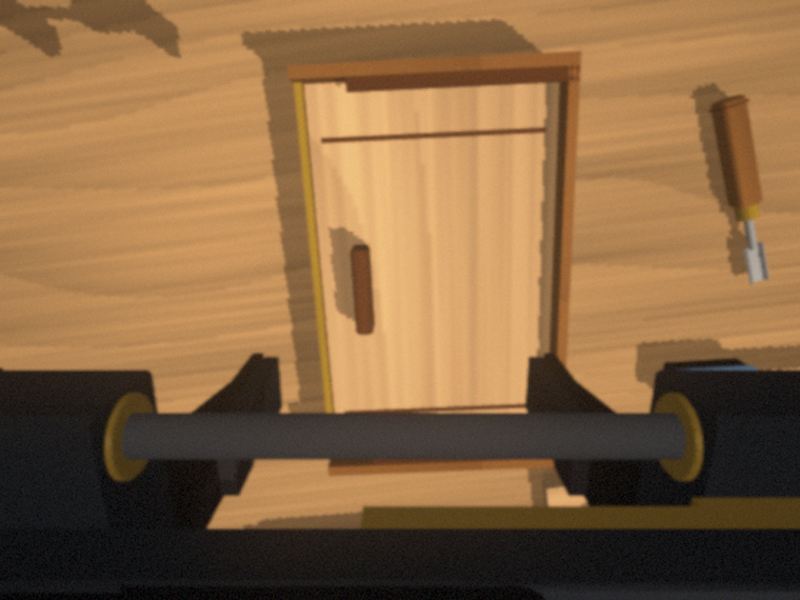

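The wrist view shows the case: brass lip along (297,82)–(331,412), bar between (360,247) and (366,332), far-side wall corner at (578,55), and loose gouge d from (733,97) to (758,280).

Run:
```python
from h import *
np.set_printoptions(precision=4,suppress=True)
S=get_calibration("scene");D=get_calibration("side");W=get_calibration("wrist")
P={}
for n,u,v,z in [("bar1",360,247,.065),("bar2",366,332,.065),("lip1",297,82,.04),("lip2",331,412,.04),("TLtop",290,67,.056),("TRtop",579,54,.056),("BRtop",556,468,.056),("BLtop",330,473,.056),("dbutt",733,100,.02),("dtip",760,280,.01)]:
    P[n]=px(W,u,v,z); print(n,P[n])
b=(P["bar1"]+P["bar2"])/2; d=P["bar2"]-P["bar1"]
print(b,np.linalg.norm(d),np.degrees(np.arctan2(d[1],d[0])))
d=P["lip2"]-P["lip1"]; print("lip",np.linalg.norm(d),np.degrees(np.arctan2(d[1],d[0])))
print("proj bar scene",proj(S,b)/.7,"side",proj(D,b)/.7)
print("tcp scene",proj(S,pose()[0]+[0,0,-.022])/.7,proj(D,pose()[0]+[0,0,-.022])/.7)
snap("scene","s1.png")
```

```text
bar1 [0.514  0.0361 0.065 ]
bar2 [0.5821 0.0309 0.065 ]
lip1 [0.3906 0.005  0.04  ]
lip2 [ 0.6614 -0.0137  0.04  ]
TLtop [0.3829 0.0047 0.056 ]
TRtop [0.3993 0.207  0.056 ]
BRtop [0.7315 0.1785 0.056 ]
BLtop [ 0.7124 -0.0207  0.056 ]
dbutt [0.4418 0.338  0.02  ]
dtip [0.5949 0.3767 0.01  ]
[0.5481 0.0335 0.065 ] 0.06821207064801339 -4.339569869645437
lip 0.2714549518400556 -3.954619867605165
proj bar scene [383.5088 313.8057] side [409.1936 289.3643]
tcp scene [402.8828 234.7479] [398.4317 204.4805]
```

View pics/s1.png

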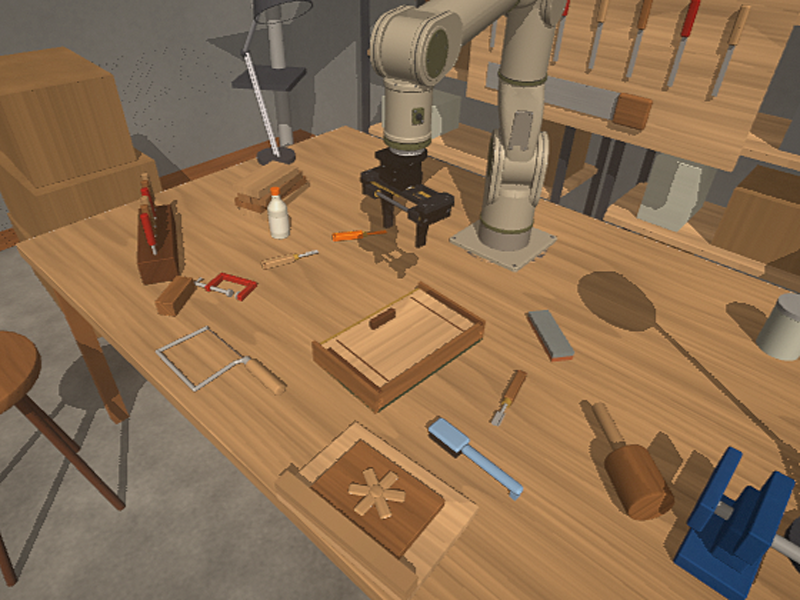

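Emit:
{"fn": "drive_tool", "kwargs": {
  "series": [0, 0, -0.5, -0.57, -0.74, 1, -0.2, 0, 0, -0.5, -0.57, -0.74, 2, -0.2, 0, 0, -0.5, -0.57, -0.74, 3, -0.2, 0, 0, -0.5, -0.57, -0.74, 3.9, -0.2, 0, 0, -0.5, -0.57, -0.74, 4.5, -0.2, 0, 0, -0.5, -0.57, -0.74, 4.9, -0.2, 0, 0, -0.5, -0.57, -0.74, 5.1, -0.2, 0, 0, -0.5, -0.57, -0.74, 5.1, -0.2, 0, 0, -0.5, -0.57, -0.74, 5.1, -0.2]
}}

```text
time: 2.67
ee_pos: [0.5488, 0.0347, 0.0972]
eef_rot: [0.039, 0.999, 0.0, 0.0]
ft_force: [-0.5, -0.6, 0.6]
width: 0.0376
grip_force: 0.0
```

Run:
```python
from h import *
p,q,s=pose(); print(p,q.as_matrix().round(3)); W=get_calibration("wrist"); snap("wrist","w2.png")
B=p+[0,0,-.022]; print(proj(W,B)/.7)
```

```text
[0.54879588 0.03468425 0.09718793] [[-0.997  0.078  0.   ]
 [ 0.078  0.997  0.001]
 [-0.     0.001 -1.   ]]
[401.88707226 381.92531547]
```

View pics/w2.png

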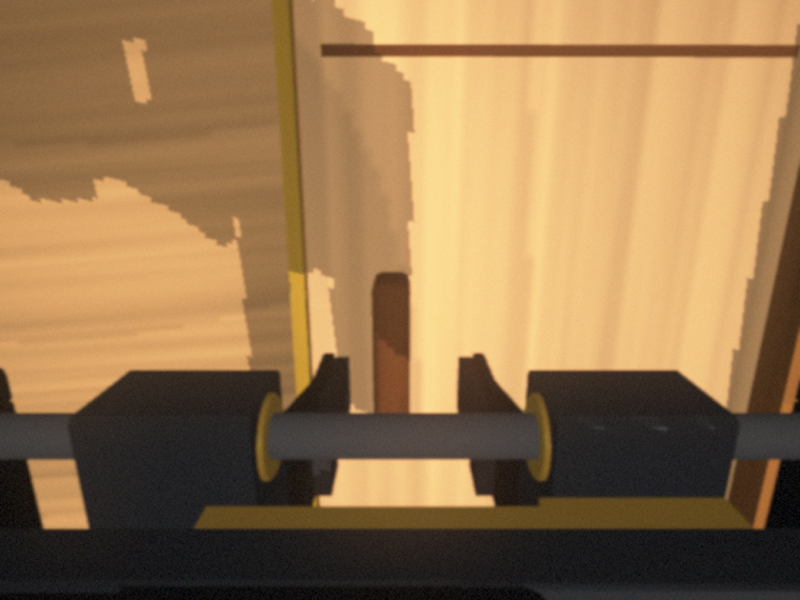

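Bar lies centred at about u=391, v 275–412, between the fingers (centre 402), about 4 mm to the left and parallel.

Emit:
{"fn": "drive_tool", "kwargs": {
  "series": [0, 0, 0, 0, -0.09, 0.4, -0.2, 0, 0, 0, 0, -0.09, 0.7, -0.2, 0, 0, 0, 0, -0.09, 0.78, -0.2, 0, 0, 0, 0, -0.09, 0.78, -0.2, 0, 0, 0, 0, -0.09, 0.78, -1, 0, 0, 0, 0, -0.09, 0.78, -1, 0, 0, 0, 0, -0.09, 0.78, -1, 0, 0, 0, 0, -0.09, 0.78, -1, 0, 0, 0, 0, -0.09, 0.78, -1],
  "grip_force": 60
}}

```text
time: 3.47
ee_pos: [0.5487, 0.0302, 0.0658]
eef_rot: [0.04, 0.999, 0.0, 0.0]
ft_force: [-1.5, 0.6, 2.4]
width: 0.0135
grip_force: 60.1
```

Emit:
{"fn": "drive_tool", "kwargs": {
  "series": [0, 0, 0, 0, 0, -0.1, -1, 0, 0, 0, 0, 0, -0.18, -1, 0, 0, 0, 0, 0, -0.18, -1, 0, 0, 0, 0, 0, -0.18, -1, 0, 0, 0, 0, -0.2, -0.18, -1, 0, 0, 0, 0, -0.5, -0.18, -1, 0, 0, 0, 0, -0.9, -0.18, -1, 0, 0, 0, 0, -1.0, -0.18, -1, 0, 0, 0, 0, -1.0, -0.18, -1]
}}

```text
time: 4.22
ee_pos: [0.5449, -0.0123, 0.0725]
eef_rot: [0.041, 0.999, -0.0, -0.0]
ft_force: [0.1, 0.7, -2.1]
width: 0.0135
grip_force: 60.1
```

Run:
```python
from h import *
snap("side","d3.png",(200,100,420,260),3.5)
```

```text
(no output)
```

View pics/d3.png

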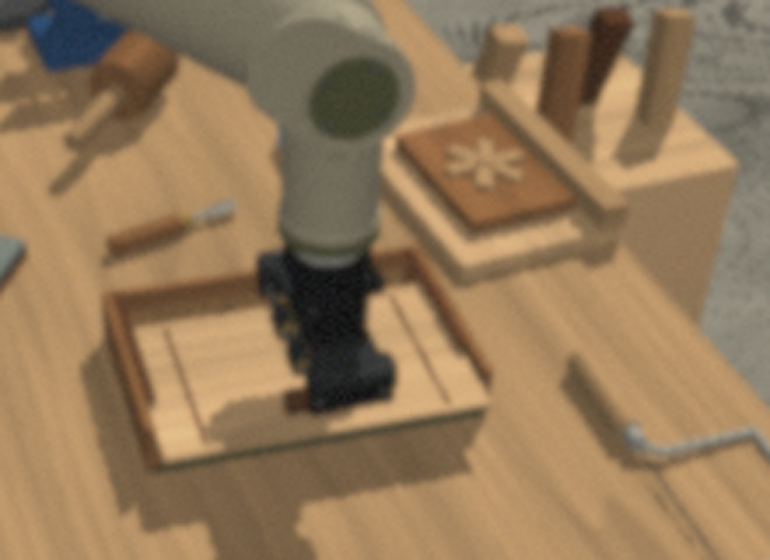

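The side view shows the lid pulled out past the lip, level, with the bar in the gripper; force is only the lid's weight.

Emit:
{"fn": "drive_tool", "kwargs": {
  "series": [0, 0, 0, 0, -0.3, 0, -1, 0, 0, 0, 0, -0.8, 0, -1, 0, 0, 0, 0, -1.4, 0, -1, 0, 0, 0, 0, -2.0, 0, -1, 0, 0, 0, 0, -2.6, 0, -1, 0, 0, 0, 0, -3.2, 0, -1, 0, 0, 0, 0, -3.8, 0, -1, 0, 0, 0, 0, -4.3, 0, -1, 0, 0, 0, 0, -4.6, 0, -1, 0, 0, 0, 0, -4.8, 0, -1]
}}

```text
time: 5.1
ee_pos: [0.5297, -0.2027, 0.0725]
eef_rot: [0.04, 0.999, -0.0, -0.0]
ft_force: [-0.1, 0.9, -1.3]
width: 0.0135
grip_force: 60.1
```

Run:
```python
from h import *
p,q,s=pose(); print(p,s["ft_force"],s["width"])
snap("scene","s4.png",(150,120,410,310),3)
```

```text
[ 0.52968667 -0.20271734  0.07250662] [-0.07483081  0.916187   -1.26951272] 0.013532451657706744
```

View pics/s4.png

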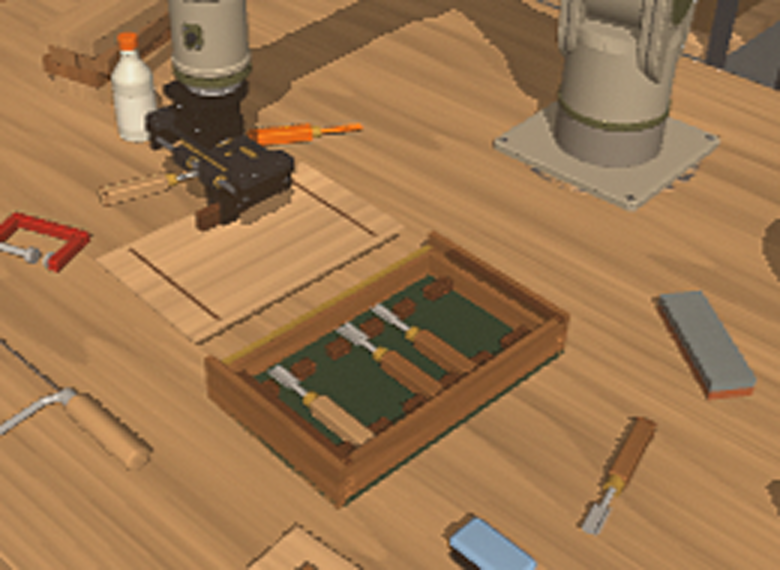

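The scene view shows the lid level and clear of the case. Three gouges sit in slots 0 (pale), 2 and 3 (brown), all with blades toward the lip, so all need turning. Slots 1 and 4 are free for the two loose ones.

Emit:
{"fn": "drive_tool", "kwargs": {
  "series": [0, 0, 0, 0, 0, 0.3, -1, 0, 0, 0, 0, 0, 0.7, -1, 0, 0, 0, 0, 0, 0.95, -1, 0, 0, 0, 0, 0, 1.04, -1, 0, 0, 0, 0, 0, 1.05, -1, 0, 0, 0, 0, 0, 1.05, -1, 0, 0, 0, 0, 0, 1.05, -0.2, 0, 0, 0, 0, 0, 1.05, -0.2, 0, 0, 0, 0, 0, 1.05, -0.2, 0, 0, 0, 0, 0, 1.05, -0.2]
}}

```text
time: 5.98
ee_pos: [0.5302, -0.2011, 0.0306]
eef_rot: [0.04, 0.999, 0.0, 0.0]
ft_force: [0.2, -0.1, -0.8]
width: 0.0311
grip_force: 0.0
```

Emit:
{"fn": "drive_tool", "kwargs": {
  "series": [0, 0, 0, 0, 0, -0.8, -0.2, 0, 0, 0, 0, 0, -1.6, -0.2, 0, 0, 1, 0, -0.8, -2.4, -0.2, 0, 0, 2, 0, -1.7, -2.8, -0.2, 0, 0, 3, 0.1, -2.6, -3, -0.2, 0, 0, 3.5, 0.2, -3.4, -3, -0.1, 0, 0, 3.5, 0.2, -4.2, -3, 0, 0, 0, 3.5, 0.2, -4.2, -3, 0, 0, 0, 3.5, 0.2, -4.2, -3, 0, 0, 0, 3.5, 0.2, -4.2, -3, 0]
}}

```text
time: 6.82
ee_pos: [0.5089, -0.3675, 0.1502]
eef_rot: [0.191, 0.982, 0.0, -0.0]
ft_force: [0.3, 0.5, -0.6]
width: 0.0431
grip_force: 0.0
```

Run:
```python
from h import *
p,q,s=pose(); print(p,q.as_matrix().round(3),s["joint_positions"].round(2)); W=get_calibration("wrist"); snap("wrist","w5.png")
print(W); print([ (z,proj(W,p+[0,0,z-p[2]])/.7) for z in (.02,0)])
```

```text
[ 0.50893583 -0.36748888  0.1502414 ] [[-0.927  0.375 -0.   ]
 [ 0.375  0.927  0.001]
 [ 0.     0.001 -1.   ]] [ 0.02  0.47  0.7   1.6  -0.32  1.19  1.98]
{'fovy': 61.839258847605215, 'cx': 282.116693011658, 'cy': 211.4415473561823, 'xyz': array([ 0.43796868, -0.33853838,  0.2910065 ]), 'rotation': array([-0.11621863, -0.07835242,  0.55369105,  0.82084125])}
[(0.02, array([402.59391484, 299.23607839])), (0, array([402.62365867, 290.17427431]))]
```

View pics/w5.png

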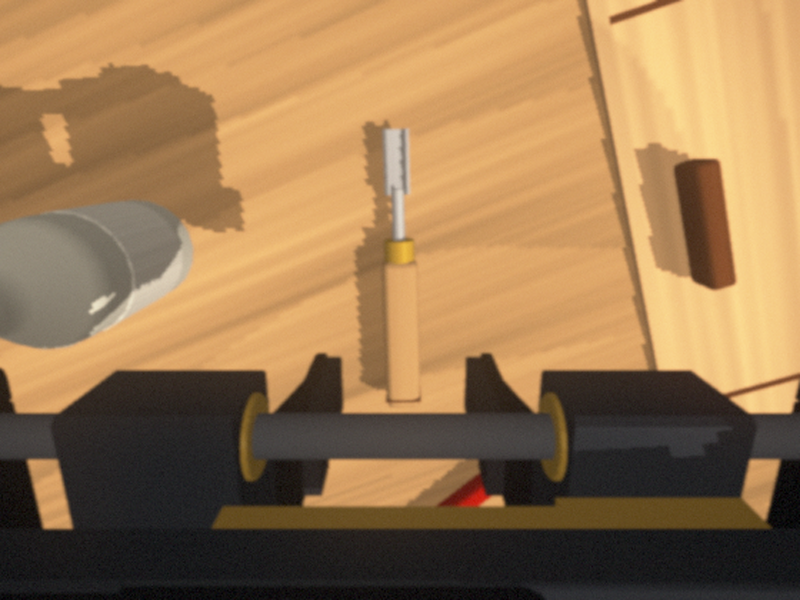

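Gouge e lies on the tool's line: tip (397,130), ferrule (399,250), butt (403,402). The TCP projects to (402,299), so I shift 9 mm toward the blade to hold it at its balance.

Emit:
{"fn": "drive_tool", "kwargs": {
  "series": [0, 0, 0, 0.22, 0, 0.9, -0.1, 0, 0, 0, 0.22, 0, 1.8, -0.1, 0, 0, 0, 0.22, 0, 2.6, -0.1, 0, 0, 0, 0.22, 0, 3, -0.1, 0, 0, 0, 0.22, 0, 3.12, -0.1, 0, 0, 0, 0.22, 0, 3.12, -0.1, 0, 0, 0, 0.22, 0, 3.12, -1, 0, 0, 0, 0.22, 0, 3.12, -1, 0, 0, 0, 0.22, 0, 3.12, -1, 0, 0, 0, 0.22, 0, 3.12, -1],
  "grip_force": 40
}}

```text
time: 7.7
ee_pos: [0.5012, -0.365, 0.0267]
eef_rot: [0.191, 0.982, -0.0, 0.001]
ft_force: [-0.3, -1.2, 0.7]
width: 0.0201
grip_force: 0.3
```

Emit:
{"fn": "drive_tool", "kwargs": {
  "series": [0, 0, 0, 0, 0, -0.2, -1, 0, 0, 0, 0, 0, -0.8, -1, 0, 0, 0, 0, 0, -1.6, -1, 0, 0, 0, 0, 0, -2.4, -1, 0, 0, 0, 0, 0, -3, -1, 0, 0, 0, 0, 0, -3.3, -1, 0, 0, 0, 0, 0, -3.3, -1]
}}

```text
time: 8.28
ee_pos: [0.5017, -0.3656, 0.1609]
eef_rot: [0.191, 0.982, -0.0, 0.002]
ft_force: [-0.9, -0.2, -1.3]
width: 0.0199
grip_force: 40.0
```

Emit:
{"fn": "drive_tool", "kwargs": {
  "series": [0, 0, 1.25, 0.46, 0.88, 0, -1, 0, 0, 2.5, 0.92, 1.76, 0, -1, 0, 0, 3.75, 1.38, 2.64, 0, -1, 0, 0, 5, 1.84, 3.52, 0, -1, 0, 0, 6.25, 2.3, 4.4, 0, -1, 0, 0, 7.5, 2.76, 5.28, 0, -1, 0, 0, 8.75, 3.22, 6.16, 0, -1, 0, 0, 10, 3.68, 7.04, 0, -1, 0, 0, 11.25, 4.14, 7.92, 0, -1, 0, 0, 12.5, 4.6, 8.8, 0, -1]
}}

```text
time: 9.12
ee_pos: [0.4661, -0.015, 0.1565]
eef_rot: [0.643, 0.766, -0.001, -0.001]
ft_force: [1.8, -0.2, -1.0]
width: 0.0195
grip_force: 40.0
```

```bash
cat >> h.py <<'E'
CO=np.array([.5567,.0954]); CX=np.array([-.9968,.080]); CY=np.array([-.080,-.9968])
def delta(xy,z,yawdeg):
    "units for a move to world xy,z and tool-y yaw"
    p,q,s=pose(); d=q.inv().apply(np.array([*xy,z])-p)/.04
    ty=q.apply([0,1,0]); dy=(yawdeg-np.degrees(np.arctan2(ty[1],ty[0]))+180)%360-180
    print("yaw turn",round(-dy/5,2),"shift",d.round(2),"ee",p.round(4),"w",round(s["width"],4),"q",s["joint_positions"].round(2))
def cw(x,y): return CO+x*CX+y*CY
E
python3 - <<'E'
from h import *
delta(cw(.1,.014),.11,-4.6)
E
```

```text
yaw turn 2.91 shift [2.62 0.2  1.16] ee [ 0.4661 -0.015   0.1565] w 0.0195 q [-0.75  0.04  0.71  2.01 -0.03  1.11  0.15]
```

Emit:
{"fn": "drive_tool", "kwargs": {
  "series": [0, 0, 0, 0, 0, 0, -1, 0, 0, 0, 0, 0, 0, -1, 0, 0, 0, 0, 0, 0, -1]
}}

```text
time: 9.37
ee_pos: [0.4669, -0.0171, 0.1569]
eef_rot: [0.641, 0.768, -0.001, -0.0]
ft_force: [0.4, 0.3, -1.1]
width: 0.0196
grip_force: 40.0
```

Run:
```python
from h import *
delta(cw(.1,.014),.11,-4.6)
```

```text
yaw turn 2.98 shift [2.67 0.21 1.17] ee [ 0.4669 -0.0171  0.1569] w 0.0196 q [-0.75  0.04  0.71  2.   -0.03  1.11  0.16]
```

Emit:
{"fn": "drive_tool", "kwargs": {
  "series": [0, 0, 1, 0.7, 0.05, 0, -1, 0, 0, 2, 1.5, 0.1, 0.2, -1, 0, 0, 2.98, 2.2, 0.2, 0.5, -1, 0, 0, 2.98, 2.67, 0.21, 0.9, -1, 0, 0, 2.98, 2.67, 0.21, 1.17, -1, 0, 0, 2.98, 2.67, 0.21, 1.17, -1, 0, 0, 2.98, 2.67, 0.21, 1.17, -1]
}}

```text
time: 9.95
ee_pos: [0.4566, 0.0879, 0.1104]
eef_rot: [0.736, 0.677, -0.001, 0.0]
ft_force: [0.3, 0.7, 0.7]
width: 0.0195
grip_force: 40.0
```

Run:
```python
from h import *
delta(cw(.1,.014),.11,-4.6)
W=snap("wrist","w6.png")
for x,y in [(.1,-.052),(.087,-.052),(.113,-.052),(.1,.052),(.05,-.052)]: print(x,y,proj(W,[*cw(x,y),.022])/.7)
for x in(.15,0,-.1): print(x,proj(W,[*cw(x,.103),.04])/.7)
```

```text
yaw turn -0.04 shift [ 0.04 -0.02  0.01] ee [0.4566 0.0879 0.1104] w 0.0195 q [-0.87  0.11  0.62  2.05 -0.07  1.   -0.3 ]
0.1 -0.052 [401.72131485 178.12156135]
0.087 -0.052 [430.98174009 178.03608742]
0.113 -0.052 [372.46848914 178.20701308]
0.1 0.052 [402.47193273 391.16345773]
0.05 -0.052 [514.30303319 177.79269389]
0.15 [302.04319101 501.15802618]
0 [604.31297982 500.70831905]
-0.1 [806.27744228 500.40784292]
```

View pics/w6.png

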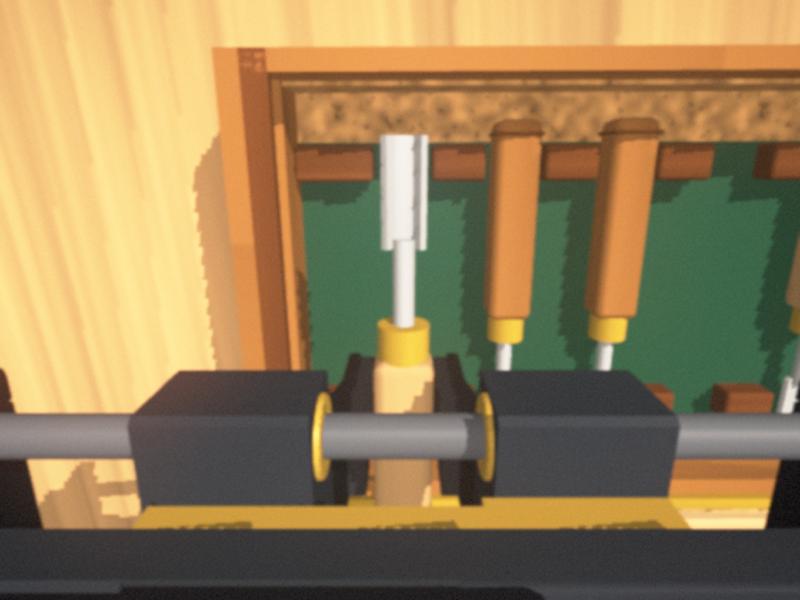

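Slot 4's notch spans u=373–433 at v≈180, against 372–431 predicted, so my case pose is good. Gouge e is centred over it at u≈404.

Emit:
{"fn": "drive_tool", "kwargs": {
  "series": [0, 0, 0, 0.04, -0.02, 0.5, -1, 0, 0, 0, 0.04, -0.02, 1.0, -1, 0, 0, 0, 0.04, -0.02, 1.4, -1, 0, 0, 0, 0.04, -0.02, 1.7, -1, 0, 0, 0, 0.04, -0.02, 1.87, -1, 0, 0, 0, 0.04, -0.02, 1.87, -1, 0, 0, 0, 0.04, -0.02, 1.87, -0.25, 0, 0, 0, 0.04, -0.02, 1.87, -0.25, 0, 0, 0, 0.04, -0.02, 1.87, -0.25]
}}

```text
time: 10.75
ee_pos: [0.4568, 0.0918, 0.0371]
eef_rot: [0.736, 0.677, 0.001, 0.0]
ft_force: [-0.5, -0.9, -0.1]
width: 0.0299
grip_force: 0.0
```

Emit:
{"fn": "drive_tool", "kwargs": {
  "series": [0, 0, 0, 0, 0, -0.5, -0.25, 0, 0, 0, 0, 0, -1.3, -0.25, 0, 0, 0, 0, 0, -2.2, -0.25, 0, 0, 0, 0, 0, -2.8, -0.25, 0, 0, 0, 0, 0, -2.8, -0.25]
}}

```text
time: 11.17
ee_pos: [0.4589, 0.0923, 0.1535]
eef_rot: [0.736, 0.677, 0.004, 0.001]
ft_force: [1.4, 1.3, 1.0]
width: 0.0326
grip_force: 0.0
```

Run:
```python
from h import *
# hover over d: estimate butt (.4418,.338) tip (.595,.3767)
b=np.array([.4418,.338]);t=np.array([.595,.3767]);u=(t-b)/np.linalg.norm(t-b)
yaw=np.degrees(np.arctan2(u[1],u[0])); print(yaw, b+u*.066)
delta(b+u*.066,.15,yaw-90)
im=camera("scene")[:,:,::-1]; w=camera("wrist")[:,:,::-1]
cv2.imwrite("pics/c7.png",np.hstack([cv2.resize(im[180:320,230:410],None,fx=2.2,fy=2.2),cv2.resize(w[:308,:396],None,fx=1,fy=1)]))
```

```text
14.176954232191342 [0.5057899  0.35416455]
yaw turn 14.22 shift [6.62 0.63 0.13] ee [0.4589 0.0923 0.1535] w 0.0326 q [-0.9   0.04  0.63  2.01 -0.03  1.09 -0.34]
```

View pics/c7.png

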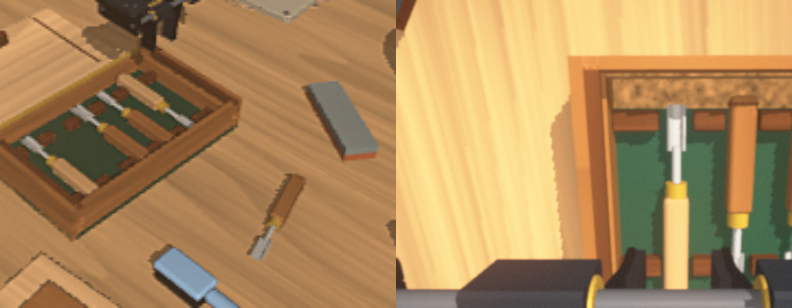

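Gouge e is down in slot 4, blade toward the cork. Gouge d is unmoved on the bench.

Emit:
{"fn": "drive_tool", "kwargs": {
  "series": [0, 0, 1.4, 0.7, 0.1, 0, -0.1, 0, 0, 2.8, 1.5, 0.2, 0, -0.1, 0, 0, 4.2, 2.3, 0.3, 0, -0.1, 0, 0, 5.6, 3.1, 0.4, 0, -0.1, 0, 0, 7, 3.9, 0.5, 0, -0.1, 0, 0, 8.4, 4.7, 0.6, 0, 0, 0, 0, 9.8, 5.5, 0.63, 0.13, 0, 0, 0, 11.2, 6.2, 0.63, 0.13, 0, 0, 0, 12.6, 6.62, 0.63, 0.13, 0, 0, 0, 14, 6.62, 0.63, 0.13, 0]
}}

```text
time: 12.1
ee_pos: [0.5012, 0.3578, 0.1408]
eef_rot: [0.991, 0.133, -0.001, 0.0]
ft_force: [0.2, -0.0, -0.4]
width: 0.0435
grip_force: 0.0
```

Run:
```python
from h import *
delta((.5058,.3542),.15,-75.8)
W=snap("wrist","w8.png",None,1.0); p=pose()[0]; print(proj(W,[p[0],p[1],.02]),proj(W,[*(p[:2]),.06]))
```

```text
yaw turn 0.21 shift [ 0.09  0.12 -0.23] ee [0.5012 0.3578 0.1408] w 0.0435 q [-1.18  0.44  0.63  1.64 -0.28  1.15 -1.79]
[285.64080975 211.6736416 ] [286.2646541  228.49785619]
```

View pics/w8.png

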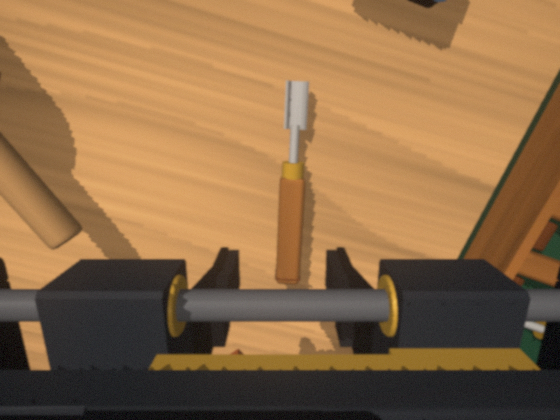

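Gouge d's tip is at (297,82), ferrule at (292,170) and butt at (288,282); the TCP projects to (286,212).

Run:
```python
from h import *
W=get_calibration("wrist")
b=px(W,288,280,.02,1)[:2];t=px(W,297,82,.01,1)[:2];f=px(W,292,178,.02,1)[:2]
u=(t-b)/np.linalg.norm(t-b); yaw=np.degrees(np.arctan2(u[1],u[0])); print(b,t,np.linalg.norm(t-b),yaw)
delta(t-u*.094,.027,yaw-90); delta(b+u*.066,.027,yaw-90)
```

```text
[0.44586566 0.33598005] [0.59650368 0.369149  ] 0.15424652560465543 12.4177879651442
yaw turn 0.44 shift [0.04 0.17 2.85] ee [0.5017 0.3554 0.1409] w 0.0438 q [-1.18  0.44  0.63  1.64 -0.28  1.15 -1.8 ]
yaw turn 0.44 shift [0.18 0.18 2.85] ee [0.5017 0.3554 0.1409] w 0.0438 q [-1.18  0.44  0.63  1.64 -0.28  1.15 -1.8 ]
```

Emit:
{"fn": "drive_tool", "kwargs": {
  "series": [0, 0, 0.44, 0.11, 0.17, 0.8, 0, 0, 0, 0.44, 0.11, 0.17, 1.6, 0, 0, 0, 0.44, 0.11, 0.17, 2.4, 0, 0, 0, 0.44, 0.11, 0.17, 2.8, 0, 0, 0, 0.44, 0.11, 0.17, 2.85, 0, 0, 0, 0.44, 0.11, 0.17, 2.85, -1, 0, 0, 0.44, 0.11, 0.17, 2.85, -1, 0, 0, 0.44, 0.11, 0.17, 2.85, -1, 0, 0, 0.44, 0.11, 0.17, 2.85, -1, 0, 0, 0.44, 0.11, 0.17, 2.85, -1]
}}

```text
time: 12.98
ee_pos: [0.5095, 0.3488, 0.0303]
eef_rot: [0.993, 0.114, 0.001, -0.001]
ft_force: [-0.4, 0.8, 6.8]
width: 0.0194
grip_force: 40.0
```

Emit:
{"fn": "drive_tool", "kwargs": {
  "series": [0, 0, 0, 0, 0, 0, -1, 0, 0, 0, 0, 0, -0.5, -1, 0, 0, 0, 0, 0, -1.2, -1, 0, 0, 0, 0, 0, -2, -1, 0, 0, 0, 0, 0, -2.8, -1, 0, 0, 0, 0, 0, -3.2, -1, 0, 0, 0, 0, 0, -3.2, -1, 0, 0, 0, 0, 0, -3.2, -1]
}}

```text
time: 13.65
ee_pos: [0.5092, 0.3483, 0.1578]
eef_rot: [0.993, 0.114, 0.001, -0.001]
ft_force: [-0.9, -1.0, -1.2]
width: 0.0194
grip_force: 40.0
```

Run:
```python
from h import *
delta(cw(-.05,.014),.16,-4.6)
```

```text
yaw turn -14.46 shift [ 0.81  7.14 -0.07] ee [0.5092 0.3483 0.1578] w 0.0194 q [-1.18  0.43  0.65  1.62 -0.27  1.18 -1.81]
```

Emit:
{"fn": "drive_tool", "kwargs": {
  "series": [0, 0, -1.4, 0.1, 0.8, 0, -1, 0, 0, -2.8, 0.2, 1.6, 0, -1, 0, 0, -4.2, 0.3, 2.4, 0, -1, 0, 0, -5.6, 0.4, 3.2, 0, -1, 0, 0, -7, 0.5, 4, 0, -1, 0, 0, -8.4, 0.6, 4.8, 0, -1, 0, 0, -9.8, 0.7, 5.6, 0, -1, 0, 0, -11.2, 0.81, 6.4, 0, -1, 0, 0, -12.6, 0.81, 7.14, 0, -1, 0, 0, -14, 0.81, 7.14, 0, -1]
}}

```text
time: 14.48
ee_pos: [0.6054, 0.0689, 0.1555]
eef_rot: [0.749, 0.662, -0.002, 0.001]
ft_force: [-0.5, -1.3, -0.1]
width: 0.0194
grip_force: 40.0
```

Emit:
{"fn": "drive_tool", "kwargs": {
  "series": [0, 0, -0.4, 0, 0, 0, -1, 0, 0, -0.4, 0, 0, 0, -1]
}}

```text
time: 14.65
ee_pos: [0.6044, 0.0764, 0.1552]
eef_rot: [0.737, 0.676, -0.001, -0.001]
ft_force: [0.1, -0.5, -1.4]
width: 0.0195
grip_force: 40.0
```

Run:
```python
from h import *
delta(cw(-.05,.014),.085,-4.6)
W=snap("wrist","w9.png",None,1.0)
for x in (-.063,-.037): print(proj(W,[*cw(x,-.052),.022]))
```

```text
yaw turn -0.06 shift [0.03 0.03 1.76] ee [0.6044 0.0764 0.1552] w 0.0195 q [-0.61  0.39  0.52  1.64 -0.21  1.17 -0.13]
[301.03094961 122.67025056]
[266.72295508 122.82664111]
```

View pics/w9.png

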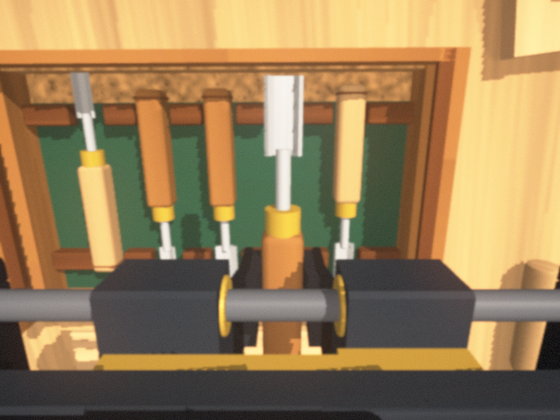

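Gouge d is over the empty slot 1 (notch u=267–301), blade toward the cork at (284,100). Slots 0, 2, 3 are still reversed, and e is at left.

Emit:
{"fn": "drive_tool", "kwargs": {
  "series": [0, 0, 0, 0.03, 0.03, 0.7, -1, 0, 0, 0, 0.03, 0.03, 1.4, -1, 0, 0, 0, 0.03, 0.03, 2.0, -1, 0, 0, 0, 0.03, 0.03, 2.4, -1, 0, 0, 0, 0.03, 0.03, 2.7, -1, 0, 0, 0, 0.03, 0.03, 2.88, -1, 0, 0, 0, 0.03, 0.03, 2.88, -1, 0, 0, 0, 0.03, 0.03, 2.88, -1]
}}

```text
time: 15.37
ee_pos: [0.6067, 0.0785, 0.042]
eef_rot: [0.737, 0.676, 0.0, -0.0]
ft_force: [-0.2, 1.2, -0.6]
width: 0.0197
grip_force: 40.0
```

Emit:
{"fn": "drive_tool", "kwargs": {
  "series": [0, 0, 0, 0, 0, 0, -0.3, 0, 0, 0, 0, 0, 0, -0.3, 0, 0, 0, 0, 0, 0, -0.3, 0, 0, 0, 0, 0, -0.6, -0.3, 0, 0, 0, 0, 0, -1.4, -0.3, 0, 0, 0, 0, 0, -2.2, -0.3, 0, 0, 0, 0, 0, -2.2, -0.3]
}}

```text
time: 15.95
ee_pos: [0.6099, 0.0784, 0.1367]
eef_rot: [0.737, 0.676, 0.004, 0.002]
ft_force: [1.4, -0.5, 0.8]
width: 0.0306
grip_force: 0.0
```

Run:
```python
from h import *
delta(cw(-.1,-.014),.12,-4.6)
```

```text
yaw turn -0.07 shift [0.67 1.13 0.43] ee [0.6099 0.0784 0.1367] w 0.0306 q [-0.61  0.41  0.51  1.65 -0.22  1.12 -0.12]
```

Emit:
{"fn": "drive_tool", "kwargs": {
  "series": [0, 0, 0, 0.4, 0.6, 0, -0.25, 0, 0, 0, 0.67, 1.13, 0.2, -0.25, 0, 0, 0, 0.67, 1.13, 0.8, -0.25, 0, 0, 0, 0.67, 1.13, 1.5, -0.25, 0, 0, 0, 0.67, 1.13, 2.1, -0.25, 0, 0, 0, 0.67, 1.13, 2.5, -0.25, 0, 0, 0, 0.67, 1.13, 2.5, -0.25, 0, 0, 0, 0.67, 1.13, 2.5, -1, 0, 0, 0, 0.67, 1.13, 2.5, -1, 0, 0, 0, 0.67, 1.13, 2.5, -1]
}}

```text
time: 16.78
ee_pos: [0.6544, 0.1013, 0.0306]
eef_rot: [0.737, 0.676, 0.001, 0.0]
ft_force: [0.5, -0.1, 3.4]
width: 0.0198
grip_force: 7.5
```

Emit:
{"fn": "drive_tool", "kwargs": {
  "series": [0, 0, 0, 0, 0, 0, -1, 0, 0, 0, 0, 0, -0.2, -1, 0, 0, 0, 0, 0, -0.8, -1, 0, 0, 0, 0, 0, -1.6, -1, 0, 0, 0, 0, 0, -2.4, -1, 0, 0, 0, 0, 0, -3, -1, 0, 0, 0, 0, 0, -3, -1, 0, 0, 0, 0, 0, -3, -1]
}}

```text
time: 17.45
ee_pos: [0.6545, 0.1013, 0.1512]
eef_rot: [0.737, 0.676, 0.001, 0.0]
ft_force: [-0.4, -0.2, -1.6]
width: 0.0196
grip_force: 39.9
```

Run:
```python
from h import *
delta((.50,.285),.15,85.4)
cv2.imwrite("pics/s10.png",cv2.resize(np.hstack([camera("scene")[170:310,220:400,::-1],camera("wrist")[120:260,190:370,::-1]]),None,fx=2,fy=2))
```

```text
yaw turn -18.06 shift [ 4.25 -4.24  0.03] ee [0.6545 0.1013 0.1512] w 0.0196 q [-0.59  0.51  0.51  1.49 -0.26  1.2  -0.13]
```

View pics/s10.png

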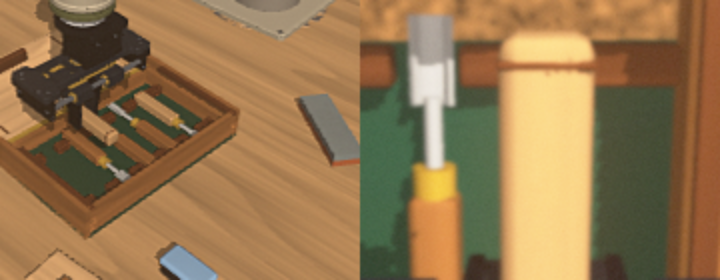

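Gouge a hangs level in the grip; d sits properly in slot 1. Now swing a a quarter turn and lay it on the free bench behind the case, to re-grasp from the other side.

Emit:
{"fn": "drive_tool", "kwargs": {
  "series": [0, 0, -1.4, 0.5, -0.5, 0, -1, 0, 0, -2.8, 1, -1, 0, -1, 0, 0, -4.2, 1.5, -1.5, 0, -1, 0, 0, -5.6, 2, -2, 0, -1, 0, 0, -7, 2.5, -2.5, 0, -1, 0, 0, -8.4, 3, -3, 0, -1, 0, 0, -9.8, 3.5, -3.5, 0, -1, 0, 0, -11.2, 4, -4, 0, -1, 0, 0, -12.6, 4.25, -4.24, 0, -1, 0, 0, -14, 4.25, -4.24, 0, -1]
}}

```text
time: 18.38
ee_pos: [0.4957, 0.2887, 0.1481]
eef_rot: [0.21, 0.978, -0.0, -0.002]
ft_force: [-1.2, -0.5, -1.4]
width: 0.0201
grip_force: 39.9
```

Emit:
{"fn": "drive_tool", "kwargs": {
  "series": [0, 0, -1.4, 0, 0, 0, -1, 0, 0, -2.8, 0, 0, 0.4, -1, 0, 0, -4.06, 0, 0, 1, -1, 0, 0, -4.06, 0, 0, 1.8, -1, 0, 0, -4.06, 0, 0, 2.3, -1, 0, 0, -4.06, 0, 0, 2.3, -1]
}}

```text
time: 18.88
ee_pos: [0.4959, 0.283, 0.052]
eef_rot: [0.04, 0.999, -0.003, -0.004]
ft_force: [-0.6, 0.2, -1.8]
width: 0.0198
grip_force: 39.9
```

Run:
```python
from h import *
delta((.50,.285),.025,85.4)
```

```text
yaw turn 0.0 shift [-0.1   0.06  0.67] ee [0.4959 0.283  0.052 ] w 0.0198 q [-0.74  0.41  0.16  1.8  -0.08  0.95  0.95]
```

Emit:
{"fn": "drive_tool", "kwargs": {
  "series": [0, 0, 0, 0, 0, 0.4, -1, 0, 0, 0, 0, 0, 0.67, -1, 0, 0, 0, 0, 0, 0.67, -1, 0, 0, 0, 0, 0, 0.67, -0.2, 0, 0, 0, 0, 0, 0.67, -0.2, 0, 0, 0, 0, 0, 0.67, -0.2, 0, 0, 0, 0, 0, 0.2, -0.2, 0, 0, 0, 0, 0, -0.6, -0.2, 0, 0, 0, 0, 0, -1, -0.2, 0, 0, 0, 0, 0, -1, -0.2]
}}

```text
time: 19.72
ee_pos: [0.5017, 0.2864, 0.1027]
eef_rot: [0.04, 0.999, 0.002, 0.003]
ft_force: [0.6, -0.3, 0.6]
width: 0.0349
grip_force: 0.0
```

Emit:
{"fn": "drive_tool", "kwargs": {
  "series": [0, 0, 1.4, 0, 0, 0, -0.1, 0, 0, 2.8, 0, 0, 0, -0.1, 0, 0, 4.2, 0, 0, 0, -0.1, 0, 0, 5.6, 0, 0, 0, -0.1, 0, 0, 7, 0, 0, 0, -0.1, 0, 0, 8.4, 0, 0, 0, -0.1, 0, 0, 9.8, 0, 0, 0, -0.1, 0, 0, 11.2, 0, 0, 0, -0.1, 0, 0, 12.6, 0, 0, 0, -0.1, 0, 0, 14, 0, 0, 0, -0.1]
}}

```text
time: 20.55
ee_pos: [0.4993, 0.2851, 0.0979]
eef_rot: [0.608, 0.794, 0.0, -0.0]
ft_force: [-0.0, 0.5, 0.3]
width: 0.039
grip_force: 0.0
```

Emit:
{"fn": "drive_tool", "kwargs": {
  "series": [0, 0, 1.4, 0, 0, 0, -0.1, 0, 0, 2.8, 0, 0, 0, -0.1, 0, 0, 4.2, 0, 0, 0, -0.1, 0, 0, 5.6, 0, 0, 0, -0.1, 0, 0, 7, 0, 0, 0, -0.1, 0, 0, 8.4, 0, 0, 0, -0.1, 0, 0, 9.8, 0, 0, 0, -0.1, 0, 0, 11.2, 0, 0, 0, -0.1, 0, 0, 12.6, 0, 0, 0, -0.1, 0, 0, 14, 0, 0, 0, -0.1]
}}

```text
time: 21.38
ee_pos: [0.4994, 0.2851, 0.0979]
eef_rot: [0.954, 0.301, 0.0, -0.0]
ft_force: [-0.1, -0.0, 0.1]
width: 0.0392
grip_force: 0.0
```

Emit:
{"fn": "drive_tool", "kwargs": {
  "series": [0, 0, 1.4, 0, 0, 0, -0.1, 0, 0, 2.8, 0, 0, 0, -0.1, 0, 0, 4.2, 0, 0, 0, -0.1, 0, 0, 5.6, 0, 0, 0, -0.1, 0, 0, 7, 0, 0, 0, -0.1, 0, 0, 8, 0, 0, 0, -0.1, 0, 0, 8, 0, 0, 0, -0.1, 0, 0, 8, 0, 0, 0, -0.1]
}}

```text
time: 22.05
ee_pos: [0.4993, 0.2852, 0.0978]
eef_rot: [0.999, -0.039, -0.0, -0.0]
ft_force: [-0.5, 0.5, -0.7]
width: 0.0392
grip_force: 0.0
```

Run:
```python
from h import *
delta((.4959,.283),.025,-94.6)
im=camera("wrist"); cv2.imwrite("pics/w11.png",im[:,:,::-1])
p=pose()[0]; W=get_calibration("wrist"); print(proj(W,[p[0],p[1],.02]))
# handle pale mask columns above fingers
```

```text
yaw turn 0.03 shift [-0.08  0.06  1.82] ee [0.4993 0.2852 0.0978] w 0.0392 q [-1.19  0.43  0.73  1.79 -0.33  1.05 -1.99]
[282.56326256 229.83209484]
```

View pics/w11.png

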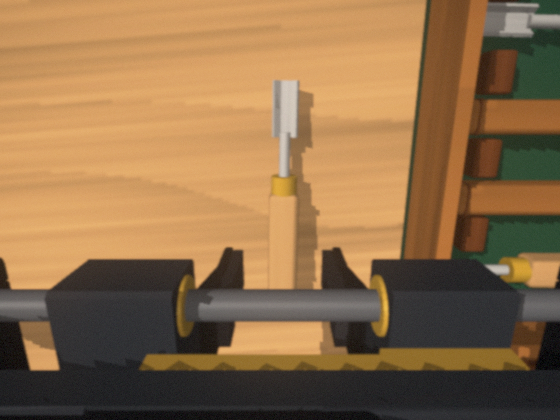

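The pale gouge lies straight under the open fingers (axis u≈284, blade at (286,108)). I had a budget of 14 pictures and that was the 15th, so I view no more and check by image numbers from here.

Emit:
{"fn": "drive_tool", "kwargs": {
  "series": [0, 0, 0, 0, 0, 0.7, -0.1, 0, 0, 0, 0, 0, 1.4, -0.1, 0, 0, 0, 0, 0, 1.8, -0.1, 0, 0, 0, 0, 0, 1.82, -0.1, 0, 0, 0, 0, 0, 1.82, -1, 0, 0, 0, 0, 0, 1.82, -1, 0, 0, 0, 0, 0, 1.82, -1, 0, 0, 0, 0, 0, 1.82, -1, 0, 0, 0, 0, 0, 1.82, -1]
}}

```text
time: 22.85
ee_pos: [0.4995, 0.2852, 0.0253]
eef_rot: [0.999, -0.04, 0.0, -0.0]
ft_force: [0.3, -1.0, 1.7]
width: 0.0195
grip_force: 40.0
```

Emit:
{"fn": "drive_tool", "kwargs": {
  "series": [0, 0, 0, 0, 0, 0, -1, 0, 0, 0, 0, 0, -0.5, -1, 0, 0, 0, 0, 0, -1.2, -1, 0, 0, 0, 0, 0, -2, -1, 0, 0, 0, 0, 0, -2.8, -1, 0, 0, 0, 0, 0, -3.2, -1, 0, 0, 0, 0, 0, -3.2, -1, 0, 0, 0, 0, 0, -3.2, -1]
}}

```text
time: 23.52
ee_pos: [0.4995, 0.2854, 0.1535]
eef_rot: [0.999, -0.04, 0.0, -0.001]
ft_force: [0.3, 0.5, -0.5]
width: 0.0196
grip_force: 40.0
```

Run:
```python
from h import *
delta(cw(-.1,.014),.15,-4.6)
```

```text
yaw turn -18.0 shift [4.3  4.97 0.08] ee [0.4995 0.2854 0.1535] w 0.0196 q [-1.23  0.36  0.77  1.75 -0.27  1.15 -2.03]
```

Emit:
{"fn": "drive_tool", "kwargs": {
  "series": [0, 0, -1.4, 0.5, 0.6, 0, -1, 0, 0, -2.8, 1, 1.2, 0, -1, 0, 0, -4.2, 1.5, 1.8, 0, -1, 0, 0, -5.6, 2, 2.4, 0, -1, 0, 0, -7, 2.5, 3, 0, -1, 0, 0, -8.4, 3, 3.6, 0, -1, 0, 0, -9.8, 3.5, 4.2, 0, -1, 0, 0, -11.2, 4, 4.7, 0, -1, 0, 0, -12.6, 4.3, 4.97, 0, -1, 0, 0, -14, 4.3, 4.97, 0, -1]
}}

```text
time: 24.35
ee_pos: [0.6556, 0.0681, 0.1507]
eef_rot: [0.841, 0.54, -0.002, 0.001]
ft_force: [0.4, -0.0, -1.0]
width: 0.0198
grip_force: 40.0
```

Emit:
{"fn": "drive_tool", "kwargs": {
  "series": [0, 0, -1.4, 0, 0, 0, -1, 0, 0, -2.8, 0, 0, 0, -1, 0, 0, -4, 0, 0, 0, -1, 0, 0, -4, 0, 0, 0, -1, 0, 0, -4, 0, 0, 0, -1]
}}

```text
time: 24.77
ee_pos: [0.6542, 0.073, 0.1513]
eef_rot: [0.736, 0.677, -0.001, -0.001]
ft_force: [-0.1, -0.2, -0.7]
width: 0.0198
grip_force: 40.0
```

Run:
```python
from h import *
delta(cw(-.1,.014),.035,-4.6)
```

```text
yaw turn -0.04 shift [0.01 0.03 2.91] ee [0.6542 0.073  0.1513] w 0.0198 q [-0.54  0.5   0.5   1.5  -0.25  1.21 -0.09]
```

Emit:
{"fn": "drive_tool", "kwargs": {
  "series": [0, 0, 0, 0.01, 0.03, 0.7, -1, 0, 0, 0, 0.01, 0.03, 1.4, -1, 0, 0, 0, 0.01, 0.03, 2.0, -1, 0, 0, 0, 0.01, 0.03, 2.4, -1, 0, 0, 0, 0.01, 0.03, 2.7, -1, 0, 0, 0, 0.01, 0.03, 2.91, -1, 0, 0, 0, 0.01, 0.03, 2.91, -1, 0, 0, 0, 0.01, 0.03, 2.91, -1]
}}

```text
time: 25.43
ee_pos: [0.6563, 0.0734, 0.0368]
eef_rot: [0.735, 0.678, 0.0, -0.0]
ft_force: [-0.4, -0.2, -0.2]
width: 0.0196
grip_force: 40.0
```

Emit:
{"fn": "drive_tool", "kwargs": {
  "series": [0, 0, 0, 0, 0, 0, -0.3, 0, 0, 0, 0, 0, 0, -0.3, 0, 0, 0, 0, 0, 0, -0.3, 0, 0, 0, 0, 0, -0.6, -0.3, 0, 0, 0, 0, 0, -1.4, -0.3, 0, 0, 0, 0, 0, -2.2, -0.3, 0, 0, 0, 0, 0, -3, -0.3, 0, 0, 0, 0, 0, -3, -0.3, 0, 0, 0, 0, 0, -3, -0.3]
}}

```text
time: 26.18
ee_pos: [0.6575, 0.0734, 0.1594]
eef_rot: [0.735, 0.678, 0.002, 0.001]
ft_force: [-0.4, 0.0, 0.1]
width: 0.0305
grip_force: 0.0
```

```bash
cat >> h.py <<'E'
def slots(cam="wrist",z=.02):
    "mean colour along each slot axis, y=-75..45"
    C=get_calibration(cam); im=camera(cam).astype(int)
    for i in range(5):
        o=[]
        for y in (-.075,-.06,-.045,-.025,0,.02,.04,.06):
            u,v=proj(C,[*cw(-.1+.05*i,y),z]).round().astype(int)
            o.append(tuple(int(a) for a in im[v,u]) if 0<=u<560 and 0<=v<420 else None)
        print(i,o)
E
python3 - <<'E'
from h import *
delta(cw(0,-.014),.0345,-4.6)
slots("scene"); slots("wrist")
E
```

```text
yaw turn -0.0 shift [ 0.69 -2.57  3.11] ee [0.6575 0.0734 0.1594] w 0.0305 q [-0.54  0.5   0.5   1.49 -0.25  1.21 -0.09]
0 [(137, 87, 50), (167, 158, 144), (114, 105, 93), (127, 96, 53), (178, 132, 85), (181, 133, 86), (179, 132, 85), (180, 133, 85)]
1 [(140, 90, 51), (118, 111, 103), (110, 107, 93), (120, 114, 107), (169, 106, 61), (145, 92, 52), (144, 92, 52), (144, 93, 54)]
2 [(140, 90, 51), (139, 89, 51), (132, 86, 47), (135, 87, 50), (139, 87, 51), (194, 145, 58), (193, 179, 167), (160, 151, 137)]
3 [(134, 87, 49), (148, 94, 52), (133, 86, 49), (134, 87, 49), (136, 88, 49), (194, 146, 58), (148, 143, 130), (162, 150, 140)]
4 [(143, 92, 51), (120, 112, 104), (194, 179, 167), (188, 140, 58), (196, 146, 95), (194, 142, 92), (190, 140, 90), (187, 138, 90)]
0 [(174, 167, 160), (236, 231, 224), (199, 191, 182), (209, 203, 192), (249, 214, 136), (249, 211, 134), (250, 212, 135), (250, 214, 138)]
1 [(170, 162, 154), (182, 174, 166), (202, 194, 185), (222, 217, 205), (222, 145, 73), (223, 143, 76), (222, 142, 74), (219, 142, 75)]
2 [(139, 88, 50), (207, 131, 68), (209, 135, 68), (213, 136, 70), (218, 142, 75), (246, 206, 75), (236, 231, 223), (144, 139, 134)]
3 [(133, 86, 46), (200, 127, 65), (207, 133, 71), (208, 133, 72), (210, 133, 68), (245, 205, 75), (239, 233, 226), (150, 144, 136)]
4 [(157, 149, 141), (184, 177, 166), (230, 225, 215), (240, 195, 72), (248, 206, 131), (247, 206, 132), (247, 205, 130), (247, 206, 132)]
```

Emit:
{"fn": "drive_tool", "kwargs": {
  "series": [0, 0, 0, 0.35, -0.9, 0, -0.3, 0, 0, 0, 0.69, -1.8, 0, -0.3, 0, 0, 0, 0.69, -2.57, 0.3, -0.3, 0, 0, 0, 0.69, -2.57, 0.9, -0.3, 0, 0, 0, 0.69, -2.57, 1.7, -0.3, 0, 0, 0, 0.69, -2.57, 2.4, -0.3, 0, 0, 0, 0.69, -2.57, 2.85, -0.3, 0, 0, 0, 0.69, -2.57, 3, -0.3, 0, 0, 0, 0.69, -2.57, 3, -0.3]
}}

```text
time: 27.03
ee_pos: [0.5542, 0.1087, 0.0344]
eef_rot: [0.735, 0.678, -0.002, -0.001]
ft_force: [-0.0, 0.3, -0.2]
width: 0.0305
grip_force: 0.0
```

Emit:
{"fn": "drive_tool", "kwargs": {
  "series": [0, 0, 0, 0, 0, 0, -1, 0, 0, 0, 0, 0, 0, -1, 0, 0, 0, 0, 0, 0, -1, 0, 0, 0, 0, 0, 0, -1]
}}

```text
time: 27.37
ee_pos: [0.5567, 0.1094, 0.0378]
eef_rot: [0.735, 0.678, 0.001, 0.0]
ft_force: [0.0, -0.6, 4.8]
width: 0.0197
grip_force: 40.0
```

Emit:
{"fn": "drive_tool", "kwargs": {
  "series": [0, 0, 0, 0, 0, -0.2, -1, 0, 0, 0, 0, 0, -0.8, -1, 0, 0, 0, 0, 0, -1.6, -1, 0, 0, 0, 0, 0, -2.4, -1, 0, 0, 0, 0, 0, -3, -1, 0, 0, 0, 0, 0, -3, -1, 0, 0, 0, 0, 0, -3, -1]
}}

```text
time: 27.95
ee_pos: [0.5565, 0.1094, 0.1584]
eef_rot: [0.735, 0.678, 0.002, 0.0]
ft_force: [-0.5, 0.2, -1.0]
width: 0.0195
grip_force: 40.0
```

Run:
```python
from h import *
delta((.50,.285),.027,85.4)
```

```text
yaw turn -18.0 shift [ 4.25 -1.77  3.29] ee [0.5565 0.1094 0.1584] w 0.0195 q [-0.7   0.28  0.51  1.75 -0.15  1.14 -0.23]
```

Emit:
{"fn": "drive_tool", "kwargs": {
  "series": [0, 0, -1.4, 0.5, -0.2, 0, -1, 0, 0, -2.8, 1, -0.4, 0, -1, 0, 0, -4.2, 1.5, -0.6, 0, -1, 0, 0, -5.6, 2, -0.8, 0, -1, 0, 0, -7, 2.5, -1, 0, -1, 0, 0, -8.4, 3, -1.2, 0, -1, 0, 0, -9.8, 3.5, -1.4, 0, -1, 0, 0, -11.2, 4, -1.6, 0, -1, 0, 0, -12.6, 4.25, -1.77, 0, -1, 0, 0, -14, 4.25, -1.77, 0, -1]
}}

```text
time: 28.78
ee_pos: [0.4963, 0.2873, 0.155]
eef_rot: [0.208, 0.978, -0.0, -0.002]
ft_force: [0.1, 0.6, -1.3]
width: 0.0198
grip_force: 40.0
```

Emit:
{"fn": "drive_tool", "kwargs": {
  "series": [0, 0, -1.4, 0, 0, 0.2, -1, 0, 0, -2.8, 0, 0, 0.6, -1, 0, 0, -4, 0, 0, 1.3, -1, 0, 0, -4, 0, 0, 2, -1, 0, 0, -4, 0, 0, 2.6, -1, 0, 0, -4, 0, 0, 2.6, -1]
}}

```text
time: 29.28
ee_pos: [0.4953, 0.2821, 0.0467]
eef_rot: [0.04, 0.999, -0.003, -0.004]
ft_force: [-1.2, -1.3, -1.5]
width: 0.0194
grip_force: 40.0
```

Run:
```python
from h import *
delta((.50,.285),.0305,85.4)
```

```text
yaw turn 0.0 shift [-0.12  0.08  0.4 ] ee [0.4953 0.2821 0.0467] w 0.0194 q [-0.74  0.41  0.18  1.81 -0.09  0.94  0.96]
```

Emit:
{"fn": "drive_tool", "kwargs": {
  "series": [0, 0, 0, 0, 0, 0.25, -1, 0, 0, 0, 0, 0, 0.4, -1, 0, 0, 0, 0, 0, 0.4, -1, 0, 0, 0, 0, 0, 0.4, -0.2, 0, 0, 0, 0, 0, 0.4, -0.2, 0, 0, 0, 0, 0, 0.4, -0.2, 0, 0, 0, 0, 0, 0, -0.2, 0, 0, 0, 0, 0, -0.7, -0.2, 0, 0, 0, 0, 0, -1.2, -0.2, 0, 0, 0, 0, 0, -1.2, -0.2]
}}

```text
time: 30.12
ee_pos: [0.5013, 0.2856, 0.1056]
eef_rot: [0.04, 0.999, 0.002, 0.003]
ft_force: [1.1, 0.6, 0.7]
width: 0.0347
grip_force: 0.0
```

Emit:
{"fn": "drive_tool", "kwargs": {
  "series": [0, 0, 1.4, 0, 0, 0, -0.1, 0, 0, 2.8, 0, 0, 0, -0.1, 0, 0, 4.2, 0, 0, 0, -0.1, 0, 0, 5.6, 0, 0, 0, -0.1, 0, 0, 7, 0, 0, 0, -0.1, 0, 0, 8.4, 0, 0, 0, -0.1, 0, 0, 9.8, 0, 0, 0, -0.1, 0, 0, 11.2, 0, 0, 0, -0.1, 0, 0, 12.6, 0, 0, 0, -0.1, 0, 0, 14, 0, 0, 0, -0.1]
}}

```text
time: 30.95
ee_pos: [0.499, 0.2844, 0.1007]
eef_rot: [0.608, 0.794, 0.0, -0.0]
ft_force: [-0.5, -0.5, 0.2]
width: 0.0389
grip_force: 0.0
```

Emit:
{"fn": "drive_tool", "kwargs": {
  "series": [0, 0, 1.4, 0, 0, 0, -0.1, 0, 0, 2.8, 0, 0, 0, -0.1, 0, 0, 4.2, 0, 0, 0, -0.1, 0, 0, 5.6, 0, 0, 0, -0.1, 0, 0, 7, 0, 0, 0, -0.1, 0, 0, 8.4, 0, 0, 0, -0.1, 0, 0, 9.8, 0, 0, 0, -0.1, 0, 0, 11.2, 0, 0, 0, -0.1, 0, 0, 12.6, 0, 0, 0, -0.1, 0, 0, 14, 0, 0, 0, -0.1]
}}

```text
time: 31.78
ee_pos: [0.499, 0.2844, 0.1007]
eef_rot: [0.954, 0.301, 0.0, -0.0]
ft_force: [0.1, -1.0, 0.7]
width: 0.0392
grip_force: 0.0
```

Emit:
{"fn": "drive_tool", "kwargs": {
  "series": [0, 0, 1.4, 0, 0, 0, -0.1, 0, 0, 2.8, 0, 0, 0, -0.1, 0, 0, 4.2, 0, 0, 0, -0.1, 0, 0, 5.6, 0, 0, 0, -0.1, 0, 0, 7, 0, 0, 0, -0.1, 0, 0, 8, 0, 0, 0, -0.1, 0, 0, 8, 0, 0, 0, -0.1, 0, 0, 8, 0, 0, 0, -0.1]
}}

```text
time: 32.45
ee_pos: [0.4989, 0.2845, 0.1006]
eef_rot: [0.999, -0.039, 0.0, -0.0]
ft_force: [-0.2, -0.2, -0.6]
width: 0.0392
grip_force: 0.0
```

Run:
```python
from h import *
delta((.50,.285),.029,-94.6)
C=get_calibration("wrist"); im=camera("wrist").astype(int); p=pose()[0]
for a in (-.06,-.03,0,.02,.03,.04,.06,.08,.09,.1):   # along +x tool (blade)
    row=[]
    for b in (-.014,-.007,0,.007,.014):
        u,v=proj(C,[p[0]+a*.9968-b*.08*-1,p[1]-a*.08+b,.018]).round().astype(int)
        row.append(tuple(int(t) for t in im[v,u]) if 0<=u<560 and 0<=v<420 else None)
    print(a,row)
```

```text
yaw turn 0.04 shift [ 0.03 -0.01  1.79] ee [0.4989 0.2845 0.1006] w 0.0392 q [-1.2   0.42  0.74  1.8  -0.33  1.05 -1.98]
-0.06 [(127, 119, 119), (131, 124, 123), (130, 126, 123), (133, 127, 123), (132, 128, 126)]
-0.03 [(154, 113, 74), (150, 95, 54), (174, 110, 56), (171, 108, 56), (221, 165, 104)]
0 [(133, 98, 61), (163, 106, 57), (181, 116, 62), (179, 116, 61), (205, 153, 95)]
0.02 [(152, 114, 72), (169, 109, 58), (182, 115, 56), (185, 118, 65), (227, 172, 112)]
0.03 [(153, 116, 74), (130, 96, 42), (211, 161, 59), (206, 157, 58), (219, 164, 103)]
0.04 [(221, 168, 106), (152, 115, 73), (202, 192, 179), (212, 158, 96), (222, 166, 105)]
0.06 [(140, 106, 69), (136, 103, 68), (207, 196, 183), (201, 150, 96), (204, 155, 101)]
0.08 [(159, 121, 79), (212, 200, 189), (211, 200, 190), (174, 164, 154), (232, 181, 116)]
0.09 [(227, 174, 111), (219, 207, 195), (214, 204, 193), (173, 162, 152), (225, 171, 111)]
0.1 [(224, 169, 107), (226, 170, 108), (224, 170, 110), (224, 168, 107), (223, 168, 105)]
```

Emit:
{"fn": "drive_tool", "kwargs": {
  "series": [0, 0, 0, 0, 0, 0.7, -0.1, 0, 0, 0, 0, 0, 1.4, -0.1, 0, 0, 0, 0, 0, 1.75, -0.1, 0, 0, 0, 0, 0, 1.8, -0.1, 0, 0, 0, 0, 0, 1.8, -1, 0, 0, 0, 0, 0, 1.8, -1, 0, 0, 0, 0, 0, 1.8, -1, 0, 0, 0, 0, 0, 1.8, -1, 0, 0, 0, 0, 0, 1.8, -1]
}}

```text
time: 33.25
ee_pos: [0.4996, 0.2847, 0.0298]
eef_rot: [0.999, -0.04, 0.001, -0.001]
ft_force: [-0.3, -1.2, 6.1]
width: 0.0195
grip_force: 40.0
```

Emit:
{"fn": "drive_tool", "kwargs": {
  "series": [0, 0, 0, 0, 0, 0, -1, 0, 0, 0, 0, 0, -0.5, -1, 0, 0, 0, 0, 0, -1.2, -1, 0, 0, 0, 0, 0, -2, -1, 0, 0, 0, 0, 0, -2.8, -1, 0, 0, 0, 0, 0, -3.2, -1, 0, 0, 0, 0, 0, -3.2, -1, 0, 0, 0, 0, 0, -3.2, -1]
}}

```text
time: 33.92
ee_pos: [0.4992, 0.2847, 0.1574]
eef_rot: [0.999, -0.04, 0.0, -0.001]
ft_force: [-0.7, -0.4, -1.3]
width: 0.0195
grip_force: 40.0
```

Emit:
{"fn": "drive_tool", "kwargs": {
  "series": [0, 0, -1.4, 0.2, 0.6, 0, -1, 0, 0, -2.8, 0.4, 1.2, 0, -1, 0, 0, -4.2, 0.6, 1.8, 0, -1, 0, 0, -5.6, 0.8, 2.4, 0, -1, 0, 0, -7, 1, 3, 0, -1, 0, 0, -8.4, 1.2, 3.6, 0, -1, 0, 0, -9.8, 1.5, 4.2, 0, -1, 0, 0, -11.2, 1.7, 4.7, 0, -1, 0, 0, -12.6, 1.82, 4.95, 0, -1, 0, 0, -14, 1.82, 4.95, 0, -1]
}}

```text
time: 34.75
ee_pos: [0.5554, 0.0773, 0.1551]
eef_rot: [0.841, 0.541, -0.001, 0.0]
ft_force: [0.3, 0.9, -1.1]
width: 0.0196
grip_force: 40.0
```

Emit:
{"fn": "drive_tool", "kwargs": {
  "series": [0, 0, -1.4, 0, 0, 0, -1, 0, 0, -2.8, 0, 0, 0, -1, 0, 0, -4, 0, 0, 0, -1, 0, 0, -4, 0, 0, 0, -1, 0, 0, -4, 0, 0, 0, -1]
}}

```text
time: 35.17
ee_pos: [0.5549, 0.081, 0.1554]
eef_rot: [0.736, 0.677, -0.001, -0.001]
ft_force: [0.2, 0.2, -0.4]
width: 0.0196
grip_force: 40.0
```

Run:
```python
from h import *
delta(cw(0,.014),.0375,-4.6)
```

```text
yaw turn -0.04 shift [0.01 0.02 2.95] ee [0.5549 0.081  0.1554] w 0.0196 q [-0.74  0.29  0.61  1.77 -0.18  1.14 -0.16]
```

Emit:
{"fn": "drive_tool", "kwargs": {
  "series": [0, 0, 0, 0.01, 0.02, 0.7, -1, 0, 0, 0, 0.01, 0.02, 1.4, -1, 0, 0, 0, 0.01, 0.02, 2.0, -1, 0, 0, 0, 0.01, 0.02, 2.4, -1, 0, 0, 0, 0.01, 0.02, 2.7, -1, 0, 0, 0, 0.01, 0.02, 2.92, -1, 0, 0, 0, 0.01, 0.02, 2.92, -1, 0, 0, 0, 0.01, 0.02, 2.92, -1]
}}

```text
time: 35.83
ee_pos: [0.5566, 0.0814, 0.0397]
eef_rot: [0.735, 0.678, -0.0, -0.0]
ft_force: [-0.1, -0.6, -0.9]
width: 0.0195
grip_force: 40.0
```

Emit:
{"fn": "drive_tool", "kwargs": {
  "series": [0, 0, 0, 0, 0, 0, -0.3, 0, 0, 0, 0, 0, 0, -0.3, 0, 0, 0, 0, 0, 0, -0.3, 0, 0, 0, 0, 0, -0.6, -0.3, 0, 0, 0, 0, 0, -1.4, -0.3, 0, 0, 0, 0, 0, -2.2, -0.3, 0, 0, 0, 0, 0, -3, -0.3, 0, 0, 0, 0, 0, -3, -0.3, 0, 0, 0, 0, 0, -3, -0.3]
}}

```text
time: 36.58
ee_pos: [0.5576, 0.0817, 0.1618]
eef_rot: [0.735, 0.678, 0.002, 0.0]
ft_force: [-0.3, -0.0, -1.1]
width: 0.0304
grip_force: 0.0
```

Run:
```python
from h import *
delta(cw(0.05,-.014),.034,-4.6)
slots("wrist")
```

```text
yaw turn -0.0 shift [ 0.68 -1.31  3.19] ee [0.5576 0.0817 0.1618] w 0.0304 q [-0.75  0.28  0.61  1.76 -0.18  1.14 -0.16]
0 [(175, 166, 155), (230, 224, 215), (183, 174, 166), (205, 195, 186), (250, 214, 139), (250, 214, 136), (250, 212, 137), (248, 208, 134)]
1 [(183, 172, 164), (184, 177, 169), (195, 188, 178), (218, 209, 200), (223, 142, 75), (222, 145, 77), (221, 145, 77), (218, 142, 75)]
2 [(188, 178, 168), (215, 206, 195), (232, 227, 219), (232, 223, 212), (225, 148, 75), (224, 148, 78), (222, 145, 74), (221, 144, 76)]
3 [(151, 99, 56), (219, 141, 74), (220, 142, 72), (223, 145, 78), (225, 149, 81), (247, 210, 75), (241, 235, 227), (241, 237, 228)]
4 [(177, 169, 158), (192, 183, 172), (240, 234, 225), (249, 214, 78), (252, 222, 146), (252, 222, 144), (252, 221, 142), (251, 215, 139)]
```

Slot 2 is done. Same routine for slot 3.

Emit:
{"fn": "drive_tool", "kwargs": {
  "series": [0, 0, 0, 0.35, -0.7, 0, -0.3, 0, 0, 0, 0.68, -1.31, 0, -0.3, 0, 0, 0, 0.68, -1.31, 0.3, -0.3, 0, 0, 0, 0.68, -1.31, 0.9, -0.3, 0, 0, 0, 0.68, -1.31, 1.7, -0.3, 0, 0, 0, 0.68, -1.31, 2.4, -0.3, 0, 0, 0, 0.68, -1.31, 2.85, -0.3, 0, 0, 0, 0.68, -1.31, 3.05, -0.3, 0, 0, 0, 0.68, -1.31, 3.05, -0.3]
}}

```text
time: 37.38
ee_pos: [0.5046, 0.112, 0.0353]
eef_rot: [0.735, 0.678, -0.002, -0.001]
ft_force: [-0.4, -0.3, -0.1]
width: 0.0306
grip_force: 0.0
```

Emit:
{"fn": "drive_tool", "kwargs": {
  "series": [0, 0, 0, 0, 0, 0, -1, 0, 0, 0, 0, 0, 0, -1, 0, 0, 0, 0, 0, 0, -1, 0, 0, 0, 0, 0, 0, -1]
}}

```text
time: 37.72
ee_pos: [0.5072, 0.113, 0.0388]
eef_rot: [0.735, 0.678, 0.001, 0.0]
ft_force: [-0.2, -1.2, 4.1]
width: 0.0194
grip_force: 40.0
```

Emit:
{"fn": "drive_tool", "kwargs": {
  "series": [0, 0, 0, 0, 0, -0.2, -1, 0, 0, 0, 0, 0, -0.8, -1, 0, 0, 0, 0, 0, -1.6, -1, 0, 0, 0, 0, 0, -2.4, -1, 0, 0, 0, 0, 0, -3, -1, 0, 0, 0, 0, 0, -3, -1, 0, 0, 0, 0, 0, -3, -1]
}}

```text
time: 38.3
ee_pos: [0.5071, 0.1131, 0.1595]
eef_rot: [0.735, 0.678, 0.002, 0.0]
ft_force: [0.2, -0.1, -0.8]
width: 0.0195
grip_force: 40.0
```

Run:
```python
from h import *
delta((.50,.285),.03,85.4)
```

```text
yaw turn -18.0 shift [ 4.26 -0.53  3.25] ee [0.5071 0.1131 0.1595] w 0.0195 q [-0.85  0.18  0.61  1.88 -0.11  1.12 -0.29]
```

Emit:
{"fn": "drive_tool", "kwargs": {
  "series": [0, 0, -1.4, 0.5, -0.1, 0, -1, 0, 0, -2.8, 1, -0.2, 0, -1, 0, 0, -4.2, 1.5, -0.2, 0, -1, 0, 0, -5.6, 2, -0.3, 0, -1, 0, 0, -7, 2.5, -0.4, 0, -1, 0, 0, -8.4, 3, -0.4, 0, -1, 0, 0, -9.8, 3.5, -0.5, 0, -1, 0, 0, -11.2, 4, -0.53, 0, -1, 0, 0, -12.6, 4.26, -0.53, 0, -1, 0, 0, -14, 4.26, -0.53, 0, -1]
}}

```text
time: 39.13
ee_pos: [0.4974, 0.287, 0.1562]
eef_rot: [0.208, 0.978, -0.0, -0.001]
ft_force: [-0.2, -0.2, -1.3]
width: 0.0201
grip_force: 40.0
```

Emit:
{"fn": "drive_tool", "kwargs": {
  "series": [0, 0, -1.4, 0, 0, 0.2, -1, 0, 0, -2.8, 0, 0, 0.6, -1, 0, 0, -4, 0, 0, 1.3, -1, 0, 0, -4, 0, 0, 2, -1, 0, 0, -4, 0, 0, 2.6, -1, 0, 0, -4, 0, 0, 2.6, -1]
}}

```text
time: 39.63
ee_pos: [0.4953, 0.2821, 0.048]
eef_rot: [0.04, 0.999, -0.003, -0.004]
ft_force: [-1.8, -0.6, -1.5]
width: 0.0193
grip_force: 40.0
```

Run:
```python
from h import *
delta((.50,.285),.0315,85.4)
```

```text
yaw turn -0.0 shift [-0.11  0.09  0.41] ee [0.4953 0.2821 0.048 ] w 0.0193 q [-0.83  0.42  0.28  1.81 -0.14  0.94  1.  ]
```

Emit:
{"fn": "drive_tool", "kwargs": {
  "series": [0, 0, 0, 0, 0, 0.25, -1, 0, 0, 0, 0, 0, 0.4, -1, 0, 0, 0, 0, 0, 0.4, -1, 0, 0, 0, 0, 0, 0.4, -0.2, 0, 0, 0, 0, 0, 0.4, -0.2, 0, 0, 0, 0, 0, 0.4, -0.2, 0, 0, 0, 0, 0, 0, -0.2, 0, 0, 0, 0, 0, -0.7, -0.2, 0, 0, 0, 0, 0, -1.2, -0.2, 0, 0, 0, 0, 0, -1.2, -0.2]
}}

```text
time: 40.47
ee_pos: [0.5013, 0.2856, 0.1067]
eef_rot: [0.04, 0.999, 0.003, 0.003]
ft_force: [1.3, 0.9, 0.4]
width: 0.0347
grip_force: 0.0
```

Emit:
{"fn": "drive_tool", "kwargs": {
  "series": [0, 0, 1.4, 0, 0, 0, -0.1, 0, 0, 2.8, 0, 0, 0, -0.1, 0, 0, 4.2, 0, 0, 0, -0.1, 0, 0, 5.6, 0, 0, 0, -0.1, 0, 0, 7, 0, 0, 0, -0.1, 0, 0, 8.4, 0, 0, 0, -0.1, 0, 0, 9.8, 0, 0, 0, -0.1, 0, 0, 11.2, 0, 0, 0, -0.1, 0, 0, 12.6, 0, 0, 0, -0.1, 0, 0, 14, 0, 0, 0, -0.1]
}}

```text
time: 41.3
ee_pos: [0.499, 0.2844, 0.1019]
eef_rot: [0.608, 0.794, 0.0, -0.0]
ft_force: [0.9, -0.4, -0.1]
width: 0.039
grip_force: 0.0
```

Emit:
{"fn": "drive_tool", "kwargs": {
  "series": [0, 0, 1.4, 0, 0, 0, -0.1, 0, 0, 2.8, 0, 0, 0, -0.1, 0, 0, 4.2, 0, 0, 0, -0.1, 0, 0, 5.6, 0, 0, 0, -0.1, 0, 0, 7, 0, 0, 0, -0.1, 0, 0, 8.4, 0, 0, 0, -0.1, 0, 0, 9.8, 0, 0, 0, -0.1, 0, 0, 11.2, 0, 0, 0, -0.1, 0, 0, 12.6, 0, 0, 0, -0.1, 0, 0, 14, 0, 0, 0, -0.1]
}}

```text
time: 42.13
ee_pos: [0.4989, 0.2845, 0.1019]
eef_rot: [0.954, 0.301, 0.0, -0.0]
ft_force: [-0.6, 0.6, 0.1]
width: 0.0392
grip_force: 0.0
```

Emit:
{"fn": "drive_tool", "kwargs": {
  "series": [0, 0, 1.4, 0, 0, 0, -0.1, 0, 0, 2.8, 0, 0, 0, -0.1, 0, 0, 4.2, 0, 0, 0, -0.1, 0, 0, 5.6, 0, 0, 0, -0.1, 0, 0, 7, 0, 0, 0, -0.1, 0, 0, 8, 0, 0, 0, -0.1, 0, 0, 8, 0, 0, 0, -0.1, 0, 0, 8, 0, 0, 0, -0.1]
}}

```text
time: 42.8
ee_pos: [0.4989, 0.2845, 0.1018]
eef_rot: [0.999, -0.039, -0.0, -0.0]
ft_force: [0.6, -0.2, 0.2]
width: 0.0391
grip_force: 0.0
```

Run:
```python
from h import *
delta((.50,.285),.03,-94.6)
C=get_calibration("wrist"); im=camera("wrist").astype(int); p=pose()[0]
for a in (0,.02,.03,.06,.08,.09,.1):
    row=[]
    for b in (-.014,-.007,0,.007,.014):
        u,v=proj(C,[p[0]+a*.9968,p[1]-a*.08+b,.018]).round().astype(int)
        row.append(tuple(int(t) for t in im[v,u]))
    print(a,row)
```

```text
yaw turn 0.04 shift [ 0.03 -0.02  1.79] ee [0.4989 0.2845 0.1018] w 0.0391 q [-1.31  0.47  0.89  1.8  -0.41  1.07 -1.92]
0 [(137, 103, 63), (158, 101, 50), (181, 116, 62), (179, 115, 61), (205, 154, 96)]
0.02 [(152, 112, 73), (168, 108, 56), (184, 117, 63), (183, 117, 63), (224, 169, 107)]
0.03 [(152, 112, 73), (134, 101, 45), (211, 159, 59), (210, 158, 59), (220, 162, 103)]
0.06 [(148, 110, 72), (141, 107, 72), (198, 188, 176), (206, 154, 98), (206, 153, 100)]
0.08 [(181, 136, 88), (156, 119, 83), (211, 201, 191), (208, 177, 147), (230, 174, 111)]
0.09 [(223, 169, 109), (193, 145, 93), (213, 204, 190), (205, 177, 148), (223, 169, 109)]
0.1 [(225, 171, 107), (227, 171, 110), (224, 168, 105), (224, 168, 106), (222, 168, 106)]
```

Emit:
{"fn": "drive_tool", "kwargs": {
  "series": [0, 0, 0, 0, 0, 0.7, -0.1, 0, 0, 0, 0, 0, 1.4, -0.1, 0, 0, 0, 0, 0, 1.75, -0.1, 0, 0, 0, 0, 0, 1.8, -0.1, 0, 0, 0, 0, 0, 1.8, -1, 0, 0, 0, 0, 0, 1.8, -1, 0, 0, 0, 0, 0, 1.8, -1, 0, 0, 0, 0, 0, 1.8, -1, 0, 0, 0, 0, 0, 1.8, -1]
}}

```text
time: 43.6
ee_pos: [0.4996, 0.2847, 0.031]
eef_rot: [0.999, -0.04, 0.001, -0.001]
ft_force: [-1.1, -0.9, 7.0]
width: 0.0194
grip_force: 40.0
```

Emit:
{"fn": "drive_tool", "kwargs": {
  "series": [0, 0, 0, 0, 0, 0, -1, 0, 0, 0, 0, 0, -0.5, -1, 0, 0, 0, 0, 0, -1.2, -1, 0, 0, 0, 0, 0, -2, -1, 0, 0, 0, 0, 0, -2.8, -1, 0, 0, 0, 0, 0, -3.2, -1, 0, 0, 0, 0, 0, -3.2, -1, 0, 0, 0, 0, 0, -3.2, -1]
}}

```text
time: 44.27
ee_pos: [0.4991, 0.2847, 0.1585]
eef_rot: [0.999, -0.04, 0.0, -0.001]
ft_force: [-0.8, 0.6, -1.4]
width: 0.0192
grip_force: 40.0
```

Emit:
{"fn": "drive_tool", "kwargs": {
  "series": [0, 0, -1.4, 0.1, 0.6, 0, -1, 0, 0, -2.8, 0.2, 1.2, 0, -1, 0, 0, -4.2, 0.2, 1.8, 0, -1, 0, 0, -5.6, 0.3, 2.4, 0, -1, 0, 0, -7, 0.3, 3, 0, -1, 0, 0, -8.4, 0.4, 3.6, 0, -1, 0, 0, -9.8, 0.5, 4.2, 0, -1, 0, 0, -11.2, 0.57, 4.7, 0, -1, 0, 0, -12.6, 0.57, 4.95, 0, -1, 0, 0, -14, 0.57, 4.95, 0, -1]
}}

```text
time: 45.1
ee_pos: [0.5049, 0.0819, 0.1565]
eef_rot: [0.841, 0.541, -0.001, -0.0]
ft_force: [-0.1, 0.5, -1.0]
width: 0.0195
grip_force: 40.0
```

Emit:
{"fn": "drive_tool", "kwargs": {
  "series": [0, 0, -1.4, 0, 0, 0, -1, 0, 0, -2.8, 0, 0, 0, -1, 0, 0, -4, 0, 0, 0, -1, 0, 0, -4, 0, 0, 0, -1, 0, 0, -4, 0, 0, 0, -1]
}}

```text
time: 45.52
ee_pos: [0.5051, 0.085, 0.1568]
eef_rot: [0.736, 0.677, -0.001, -0.0]
ft_force: [-0.7, 0.1, -1.5]
width: 0.02
grip_force: 40.0
```

Run:
```python
from h import *
delta(cw(0.05,.014),.039,-4.6)
```

```text
yaw turn -0.04 shift [0.01 0.02 2.94] ee [0.5051 0.085  0.1568] w 0.02 q [-0.97  0.18  0.79  1.9  -0.15  1.12 -0.2 ]
```

Emit:
{"fn": "drive_tool", "kwargs": {
  "series": [0, 0, 0, 0.01, 0.02, 0.7, -1, 0, 0, 0, 0.01, 0.02, 1.4, -1, 0, 0, 0, 0.01, 0.02, 2.0, -1, 0, 0, 0, 0.01, 0.02, 2.4, -1, 0, 0, 0, 0.01, 0.02, 2.7, -1, 0, 0, 0, 0.01, 0.02, 2.93, -1, 0, 0, 0, 0.01, 0.02, 2.93, -1, 0, 0, 0, 0.01, 0.02, 2.93, -1]
}}

```text
time: 46.18
ee_pos: [0.5068, 0.0854, 0.0405]
eef_rot: [0.735, 0.678, -0.0, -0.0]
ft_force: [0.7, -0.1, 0.1]
width: 0.0192
grip_force: 40.0
```

Emit:
{"fn": "drive_tool", "kwargs": {
  "series": [0, 0, 0, 0, 0, 0, -0.3, 0, 0, 0, 0, 0, 0, -0.3, 0, 0, 0, 0, 0, 0, -0.3, 0, 0, 0, 0, 0, -0.6, -0.3, 0, 0, 0, 0, 0, -1.4, -0.3, 0, 0, 0, 0, 0, -2.2, -0.3, 0, 0, 0, 0, 0, -3, -0.3, 0, 0, 0, 0, 0, -3, -0.3, 0, 0, 0, 0, 0, -3, -0.3]
}}

```text
time: 46.93
ee_pos: [0.5076, 0.086, 0.1623]
eef_rot: [0.735, 0.678, 0.002, 0.0]
ft_force: [-0.0, 0.1, -0.9]
width: 0.0302
grip_force: 0.0
```

Run:
```python
from h import *
delta((.5302,-.2011),.16,85.4)
slots("scene"); slots("wrist")
```

```text
yaw turn -18.0 shift [-7.11  1.14  0.04] ee [0.5076 0.086  0.1623] w 0.0302 q [-0.98  0.18  0.81  1.89 -0.15  1.12 -0.2 ]
0 [(135, 88, 48), (165, 156, 143), (115, 106, 95), (126, 96, 53), (177, 132, 85), (181, 133, 87), (177, 131, 83), (180, 134, 86)]
1 [(139, 91, 52), (118, 111, 103), (111, 106, 93), (118, 113, 104), (169, 106, 60), (145, 93, 52), (144, 92, 54), (144, 94, 52)]
2 [(139, 89, 49), (162, 153, 141), (84, 82, 69), (156, 131, 93), (144, 92, 50), (148, 96, 53), (144, 93, 52), (142, 90, 49)]
3 [(131, 85, 47), (177, 169, 157), (89, 89, 75), (153, 128, 90), (144, 95, 52), (146, 93, 53), (141, 91, 50), (150, 95, 54)]
4 [(142, 92, 52), (120, 112, 104), (193, 180, 167), (187, 139, 58), (195, 145, 92), (191, 141, 89), (189, 139, 91), (188, 140, 91)]
0 [(172, 161, 151), (227, 222, 211), (174, 165, 155), (181, 173, 163), (247, 207, 131), (247, 204, 131), (248, 210, 133), (233, 181, 118)]
1 [(176, 165, 156), (178, 169, 162), (168, 162, 153), (198, 191, 181), (219, 140, 71), (219, 142, 74), (215, 137, 71), (180, 119, 70)]
2 [(185, 176, 166), (211, 202, 193), (234, 228, 221), (234, 227, 218), (222, 144, 76), (220, 142, 72), (220, 142, 75), (214, 136, 69)]
3 [(173, 165, 156), (240, 235, 227), (219, 210, 200), (220, 204, 184), (225, 147, 80), (223, 145, 75), (223, 145, 78), (220, 140, 75)]
4 [(183, 173, 166), (203, 194, 184), (243, 238, 232), (249, 218, 78), (252, 220, 141), (252, 223, 147), (252, 222, 144), (252, 220, 142)]
```

Run:
```python
from h import *
C=get_calibration("wrist"); im=camera("wrist").astype(float)
for i in range(5):
    s=""
    for y in np.arange(-.096,.012,.003):
        u,v=proj(C,[*cw(-.1+.05*i,y),.019]).round().astype(int); a=im[v,u]
        s+= "S" if a.max()-a.min()<45 and a.max()>120 else ("F" if a[1]>1.9*a[2] and a[0]-a[1]<60 else ("G" if a[1]>a[0] else "h"))
    print(i,s)
```

```text
0 hhhhhhSSSSSSSSSSSSSSSSSSShFFFhhhhhhh
1 hhhhhhhSSSSSSSSSSSSSSSSSSSFFFFFhhhhh
2 hhhhhSSSSSSSSSSSSSSSSSSSSFFFFhhhhhhh
3 hhhhhSSSSSSSSSSSSSSSSSSSSFFFFhhhhhhh
4 hhhSSSSSSSSSSSSSSSSSSSFFFFhhhhhhhhhh
```

Emit:
{"fn": "drive_tool", "kwargs": {
  "series": [0, 0, -1.4, -0.8, 0.1, 0, -0.2, 0, 0, -2.8, -1.6, 0.2, 0, -0.2, 0, 0, -4.2, -2.4, 0.3, 0, -0.2, 0, 0, -5.6, -3.2, 0.4, 0, -0.2, 0, 0, -7, -4, 0.5, 0, -0.2, 0, 0, -8.4, -4.8, 0.7, 0, -0.2, 0, 0, -9.8, -5.6, 0.9, 0, -0.2, 0, 0, -11.2, -6.4, 1, 0, -0.2, 0, 0, -12.6, -7.11, 1.14, 0, -0.2, 0, 0, -14, -7.11, 1.14, 0, -0.2]
}}

```text
time: 47.92
ee_pos: [0.5273, -0.2084, 0.1593]
eef_rot: [0.244, 0.97, -0.002, -0.001]
ft_force: [-0.6, 0.5, 0.6]
width: 0.0352
grip_force: 0.0
```

Emit:
{"fn": "drive_tool", "kwargs": {
  "series": [0, 0, -1.4, 0, 0, 0, -0.2, 0, 0, -2.8, 0, 0, 0, -0.2, 0, 0, -4, 0, 0, 0, -0.2, 0, 0, -4, 0, 0, 0, -0.2, 0, 0, -4, 0, 0, 0, -0.2]
}}

```text
time: 48.33
ee_pos: [0.5286, -0.2017, 0.1594]
eef_rot: [0.073, 0.997, 0.0, -0.001]
ft_force: [-0.7, -0.2, 0.3]
width: 0.0348
grip_force: 0.0
```

Run:
```python
from h import *
delta((.5302,-.2011),.0306,85.4)
C=get_calibration("wrist"); im=camera("wrist"); cv2.imwrite("pics/lid.png",im[:,:,::-1])
hsv=cv2.cvtColor(im,cv2.COLOR_RGB2HSV)
c=proj(C,[.5302,-.2011,.029]).astype(int); print("pred bar",c)
m=((im[...,0]<140)&(im[...,0]>50)&(im[...,2]<70)&(im[...,0].astype(int)-im[...,2]>25)).astype(np.uint8)
n,l,st,ce=cv2.connectedComponentsWithStats(m)
for i in range(1,n):
    if st[i,4]>150:
        (cc,wh,an)=cv2.minAreaRect(np.argwhere(l==i)[:,::-1].astype(np.float32)); print(st[i],ce[i].round(1),wh,an, px(C,*ce[i],.029,1).round(4))
```

```text
yaw turn -0.76 shift [-0.04  0.02  3.22] ee [ 0.5286 -0.2017  0.1594] w 0.0348 q [-0.31  0.31  0.71  1.76 -0.22  1.15  1.89]
pred bar [282 211]
[    0     0   169   101 11412] [71.2 38.3] (167.99996948242188, 99.99998474121094) 0.0 [ 0.3829 -0.3304  0.029 ]
[   0    0  522  337 8711] [411.4 178.7] (248.5108184814453, 586.9051513671875) 61.834659576416016 [ 0.5185 -0.0975  0.029 ]
[ 497    0   63  290 9560] [529.4 149.8] (289.0, 62.0) 90.0 [ 0.5091 -0.0071  0.029 ]
[245  48 217  19 702] [358.   56.9] (3.760868549346924, 216.74307250976562) 85.64891815185547 [ 0.4244 -0.1313  0.029 ]
[  63   76  110   34 2197] [125.4  92.7] (30.037376403808594, 109.10635375976562) 83.6598129272461 [ 0.4238 -0.3022  0.029 ]
[ 274  166   21   85 1326] [283.8 207.8] (84.71273803710938, 16.10183334350586) 85.91438293457031 [ 0.5274 -0.1999  0.029 ]
[ 18 320  51  51 243] [ 44.4 347.7] (58.197959899902344, 41.511112213134766) 78.11134338378906 [ 0.6261 -0.4335  0.029 ]
[ 128  320  412   51 8027] [353.8 359. ] (411.0, 50.0) -0.0 [ 0.6789 -0.1572  0.029 ]
```

Emit:
{"fn": "drive_tool", "kwargs": {
  "series": [0, 0, -0.76, -0.02, 0.03, 0.8, -0.2, 0, 0, -0.76, -0.02, 0.03, 1.6, -0.2, 0, 0, -0.76, -0.02, 0.03, 2.3, -0.2, 0, 0, -0.76, -0.02, 0.03, 2.8, -0.2, 0, 0, -0.76, -0.02, 0.03, 3.1, -0.2, 0, 0, -0.76, -0.02, 0.03, 3.2, -0.2, 0, 0, -0.76, -0.02, 0.03, 3.2, -0.2, 0, 0, -0.76, -0.02, 0.03, 3.2, -0.2],
  "grip_force": 60
}}

```text
time: 49.05
ee_pos: [0.5307, -0.2009, 0.0334]
eef_rot: [0.039, 0.999, -0.0, 0.0]
ft_force: [-0.2, -0.6, -0.5]
width: 0.035
grip_force: 0.0
```

Emit:
{"fn": "drive_tool", "kwargs": {
  "series": [0, 0, 0, 0, 0, 0, -1, 0, 0, 0, 0, 0, 0, -1, 0, 0, 0, 0, 0, 0, -1, 0, 0, 0, 0, 0, 0, -1, 0, 0, 0, 0, 0, 0, -1, 0, 0, 0, 0, 0, 0, -1]
}}

```text
time: 49.55
ee_pos: [0.5304, -0.2005, 0.0329]
eef_rot: [0.038, 0.999, 0.0, 0.0]
ft_force: [-1.1, 1.1, 5.4]
width: 0.0137
grip_force: 60.0
```

Run:
```python
from h import *
delta((.5449,-.0123),.0725,85.4)
```

```text
yaw turn 0.05 shift [-0.    4.72 -0.99] ee [ 0.5304 -0.2005  0.0329] w 0.0137 q [-0.23  0.48  0.62  1.85 -0.35  0.91  2.05]
```

Emit:
{"fn": "drive_tool", "kwargs": {
  "series": [0, 0, 0.05, 0, 0, -0.3, -1, 0, 0, 0.05, 0, 0, -0.7, -1, 0, 0, 0.05, 0, 0, -1.0, -1, 0, 0, 0.05, 0, 0, -1.07, -1, 0, 0, 0.05, 0, 0, -1.07, -1, 0, 0, 0.05, 0, 0, -1.07, -1, 0, 0, 0.05, 0, 0, -1.07, -1]
}}

```text
time: 50.13
ee_pos: [0.5297, -0.2004, 0.0746]
eef_rot: [0.04, 0.999, 0.0, -0.001]
ft_force: [-0.4, 0.0, -2.9]
width: 0.0132
grip_force: 60.0
```

Run:
```python
from h import *
delta((.5487,.0302),.0758,85.4)
p,q,s=pose(); print(s["ft_force"],s["torque"],s["eef_rot"])
# lid rear edge in wrist image: lid right-hand edge; search colour steps along case y at lid height at x offsets
C=get_calibration("wrist"); im=camera("wrist"); cv2.imwrite("pics/lift.png",im[:,:,::-1])
for dx in (.06,.1):
    o=[]
    for dy in np.arange(.142,.170,.003):
        w=np.r_[p[:2]+dx*CX-dy*CY,.048]; u,v=proj(C,w).round().astype(int)
        o.append((round(float(dy),3),int(u),int(v),im[v,u].tolist()) if 0<=u<560 and 0<=v<420 else None)
    print(o)
```

```text
yaw turn -0.0 shift [-0.01  5.78 -0.03] ee [ 0.5297 -0.2004  0.0746] w 0.0132 q [-0.26  0.42  0.65  1.83 -0.3   0.99  2.01]
[-0.38724456  0.02850555 -2.86241377] [-0.15219079  0.03338912 -0.02397099] [ 4.02766998e-02  9.99188360e-01  2.16532637e-04 -6.02329456e-04]
[None, None, None, None, None, None, None, None, None, None]
[None, None, None, None, None, None, None, None, None, None]
```

Emit:
{"fn": "drive_tool", "kwargs": {
  "series": [0, 0, 0, 0, 0.2, -0.05, -1, 0, 0, 0, 0, 0.5, -0.05, -1, 0, 0, 0, 0, 0.8, -0.05, -1, 0, 0, 0, 0, 1.1, -0.05, -1, 0, 0, 0, 0, 1.4, -0.05, -1, 0, 0, 0, 0, 1.5, -0.05, -1, 0, 0, 0, 0, 1.5, -0.05, -1]
}}

```text
time: 50.77
ee_pos: [0.5353, -0.1387, 0.0772]
eef_rot: [0.039, 0.999, 0.0, -0.0]
ft_force: [-0.0, 0.5, -1.9]
width: 0.0135
grip_force: 60.0
```

Run:
```python
from h import *
delta((.5487,.0302),.0758,85.4)
p,q,s=pose(); print(s["torque"])
# predicted rear edge line vs. scene image: luminance profile along case y at lid top for given height
C=get_calibration("scene"); im=camera("scene").astype(int); cv2.imwrite("pics/sc.png",im[:,:,::-1].astype(np.uint8))
for dx in (-.12,-.09,-.06,.06,.09,.12):
    o=[]
    for dy in np.arange(.136,.170,.003):
        w=np.r_[p[:2]+dx*CX-dy*CY,.049]; u,v=proj(C,w).round().astype(int); o.append(int(im[v,u].sum()))
    print(dx,o)
```

```text
yaw turn 0.03 shift [-0.01  4.24  0.04] ee [ 0.5353 -0.1387  0.0772] w 0.0135 q [-0.37  0.38  0.64  1.86 -0.28  0.98  1.89]
[-0.08192189  0.04821992  0.00267653]
-0.12 [382, 372, 372, 399, 399, 467, 489, 461, 337, 273, 275, 296]
-0.09 [470, 457, 451, 433, 423, 461, 483, 339, 339, 243, 252, 278]
-0.06 [456, 450, 446, 429, 424, 442, 483, 474, 255, 255, 269, 269]
0.06 [438, 434, 431, 424, 424, 458, 468, 451, 334, 233, 259, 258]
0.09 [449, 434, 433, 433, 428, 428, 466, 450, 450, 250, 250, 275]
0.12 [453, 453, 445, 400, 426, 480, 480, 466, 336, 251, 242, 242]
```

Emit:
{"fn": "drive_tool", "kwargs": {
  "series": [0, 0, 0.03, 0, 0.1, 0.03, -1, 0, 0, 0.03, 0, 0.3, 0.03, -1, 0, 0, 0.03, 0, 0.5, 0.03, -1, 0, 0, 0.03, 0, 0.7, 0.03, -1, 0, 0, 0.03, 0, 0.9, 0.03, -1, 0, 0, 0.03, 0, 1.1, 0.03, -1, 0, 0, 0.03, 0, 1.2, 0.03, -1, 0, 0, 0.03, 0, 1.2, 0.03, -1]
}}

```text
time: 51.48
ee_pos: [0.539, -0.0915, 0.076]
eef_rot: [0.041, 0.999, 0.0, -0.0]
ft_force: [0.5, -0.2, -2.1]
width: 0.0135
grip_force: 60.0
```

Run:
```python
from h import *
delta((.5487,.0302),.0758,85.4)
p,q,s=pose(); print(s["torque"])
```

```text
yaw turn -0.01 shift [0.01 3.05 0.01] ee [ 0.539  -0.0915  0.076 ] w 0.0135 q [-0.45  0.37  0.63  1.88 -0.26  0.97  1.79]
[-0.11194987 -0.0164229   0.03514044]
```

Emit:
{"fn": "drive_tool", "kwargs": {
  "series": [0, 0, 0, 0, 0.2, 0, -1, 0, 0, 0, 0, 0.5, 0, -1, 0, 0, 0, 0, 0.8, 0, -1, 0, 0, 0, 0, 1.1, 0, -1, 0, 0, 0, 0, 1.4, 0, -1, 0, 0, 0, 0, 1.7, 0, -1, 0, 0, 0, 0, 2.0, 0, -1, 0, 0, 0, 0, 2.2, 0, -1, 0, 0, 0, 0, 2.3, 0, -1, 0, 0, 0, 0, 2.3, 0, -1]
}}

```text
time: 52.32
ee_pos: [0.5465, -0.0001, 0.076]
eef_rot: [0.041, 0.999, 0.0, -0.0]
ft_force: [-0.2, 0.1, -1.5]
width: 0.0138
grip_force: 60.0
```

Run:
```python
from h import *
delta((.5487,.0302),.0758,85.4)
p,q,s=pose(); print(s["torque"])
```

```text
yaw turn -0.02 shift [0.01 0.76 0.01] ee [ 5.465e-01 -1.000e-04  7.600e-02] w 0.0138 q [-0.59  0.36  0.6   1.88 -0.25  0.97  1.61]
[-0.06622514 -0.00830445  0.0210124 ]
```

Emit:
{"fn": "drive_tool", "kwargs": {
  "series": [0, 0, 0, 0, 0.2, 0, -1, 0, 0, 0, 0, 0.4, 0, -1, 0, 0, 0, 0, 0.6, 0, -1, 0, 0, 0, 0, 0.7, 0, -1, 0, 0, 0, 0, 0.77, 0, -1, 0, 0, 0, 0, 0.77, 0, -1, 0, 0, 0, 0, 0.77, 0, -1]
}}

```text
time: 52.9
ee_pos: [0.549, 0.0293, 0.0761]
eef_rot: [0.042, 0.999, 0.0, -0.0]
ft_force: [-0.1, -0.8, -1.7]
width: 0.0133
grip_force: 60.0
```

Run:
```python
from h import *
delta((.5487,.0312),.069,85.4)
p,q,s=pose(); print(s["torque"], (p[:2]-CO)@CX,(p[:2]-CO)@CY)
```

```text
yaw turn -0.03 shift [0.01 0.05 0.18] ee [0.549  0.0293 0.0761] w 0.0133 q [-0.63  0.37  0.59  1.87 -0.24  0.97  1.55]
[-0.07454633  0.05927242 -0.00683812] 0.0023754061644200063 0.06652711152544724
```

Emit:
{"fn": "drive_tool", "kwargs": {
  "series": [0, 0, 0, 0, 0.03, 0, -1, 0, 0, 0, 0, 0.06, 0, -1, 0, 0, 0, 0, 0.07, 0, -1, 0, 0, 0, 0, 0.07, 0, -1]
}}

```text
time: 53.23
ee_pos: [0.5494, 0.032, 0.0761]
eef_rot: [0.042, 0.999, 0.0, -0.0]
ft_force: [-0.0, -0.4, -2.4]
width: 0.0134
grip_force: 60.0
```

Emit:
{"fn": "drive_tool", "kwargs": {
  "series": [0, 0, 0, 0, 0, 0.06, -1, 0, 0, 0, 0, 0, 0.12, -1, 0, 0, 0, 0, 0, 0.17, -1, 0, 0, 0, 0, 0, 0.17, -1, 0, 0, 0, 0, 0, 0.17, -1]
}}

```text
time: 53.65
ee_pos: [0.5492, 0.0321, 0.0691]
eef_rot: [0.042, 0.999, 0.0, -0.0]
ft_force: [-1.2, -1.3, -1.9]
width: 0.0134
grip_force: 60.0
```

Run:
```python
from h import *
p,q,s=pose(); print(p,s["ft_force"],s["torque"], (p[:2]-CO)@CX,(p[:2]-CO)@CY)
```

```text
[0.549165   0.03209977 0.06909005] [-1.18369011 -1.31567579 -1.89268193] [-0.18507556  0.05408407  0.0462773 ] 0.0024468685608197826 0.0637004693847075
```

Emit:
{"fn": "drive_tool", "kwargs": {
  "series": [0, 0, 0, 0, 0, 0.01, -0.2, 0, 0, 0, 0, 0, 0.01, -0.2, 0, 0, 0, 0, 0, 0.01, -0.2, 0, 0, 0, 0, 0, 0.01, -0.2, 0, 0, 0, 0, 0, -0.4, -0.2, 0, 0, 0, 0, 0, -1.2, -0.2, 0, 0, 0, 0, 0, -2.2, -0.2, 0, 0, 0, 0, 0, -3.2, -0.2, 0, 0, 0, 0, 0, -4.2, -0.2, 0, 0, 0, 0, 0, -5, -0.2]
}}

```text
time: 54.48
ee_pos: [0.5496, 0.0319, 0.2727]
eef_rot: [0.042, 0.999, 0.001, 0.001]
ft_force: [1.3, 0.8, 0.5]
width: 0.0347
grip_force: 0.0
```

Emit:
{"fn": "drive_tool", "kwargs": {
  "series": [0, 0, 0, 0.8, 0, 0, -0.2, 0, 0, 0, 1, 0, -0.5, -0.2, 0, 0, 0, 1, 0, -0.5, -0.2]
}}

```text
time: 54.73
ee_pos: [0.5088, 0.0356, 0.2921]
eef_rot: [0.042, 0.999, 0.002, 0.001]
ft_force: [0.2, -0.5, 0.2]
width: 0.0347
grip_force: 0.0
```

Run:
```python
from h import *
p,q,s=pose(); print(p,s["ft_force"],s["width"])
C=get_calibration("wrist"); im=camera("wrist")
m=((im[...,0]<140)&(im[...,0]>50)&(im[...,2]<75)&(im[...,0].astype(int)-im[...,2]>25)).astype(np.uint8)
e=proj(C,[*cw(0,.064),.065]); print("pred",e)
n,l,st,ce=cv2.connectedComponentsWithStats(m)
for i in range(1,n):
    if st[i,4]>150:
        w=px(C,*ce[i],.063,1); print(st[i],ce[i].round(1),"case",((w[:2]-CO)@CX).round(4),((w[:2]-CO)@CY).round(4), cv2.minAreaRect(np.argwhere(l==i)[:,::-1].astype(np.float32))[1:])
S=get_calibration("scene"); a=camera("scene").astype(int)
for x in (-.1,0,.1):
    o=[]
    for y in np.arange(.086,.110,.002):
        u,v=proj(S,[*cw(x,y),.041]).round().astype(int); o.append(tuple(a[v,u].tolist()))
    print(x,o)
```

```text
[0.50880138 0.03559672 0.29211461] [ 0.22692853 -0.46011744  0.24097744] 0.03468303179700415
pred [280.842227   222.41777628]
[   0    0  107   33 1185] [54.  8.] case 0.2115 0.276 ((32.0, 106.0), 90.0)
[   0   70  545  268 6426] [320.1 214.6] case 0.0083 0.0208 ((544.0, 267.0), 0.0)
[275 187  12  62 506] [280.1 217.9] case 0.0046 0.0648 ((61.0, 11.0), 90.0)
[ 18 320  52  51 298] [ 42.5 340.9] case -0.1527 0.3573 ((58.28287887573242, 41.736751556396484), 78.31063079833984)
[ 128  321  419   50 8849] [346.8 356.2] case -0.1767 -0.0178 ((417.99993896484375, 48.99999237060547), -0.0)
-0.1 [(213, 160, 107), (213, 160, 107), (214, 161, 111), (214, 161, 111), (200, 153, 103), (172, 129, 72), (172, 129, 72), (156, 118, 48), (165, 124, 53), (166, 124, 69), (166, 124, 69), (166, 124, 69), (169, 124, 81)]
0 [(108, 68, 41), (173, 126, 84), (173, 126, 84), (173, 126, 84), (207, 157, 108), (207, 157, 108), (173, 131, 72), (161, 120, 48), (165, 124, 55), (165, 124, 55), (165, 124, 55), (186, 138, 90), (186, 138, 90)]
0.1 [(200, 151, 101), (200, 151, 101), (194, 147, 101), (182, 139, 95), (182, 139, 95), (150, 113, 67), (153, 115, 46), (153, 115, 46), (164, 122, 50), (164, 122, 50), (187, 138, 91), (187, 138, 91), (187, 138, 91)]
```

Run:
```python
from bench import r
print(r.close_job())
```

```text
the job is handed in; nothing more can be done
None
```

By my own image and force checks, all five gouges are in their slots with blades to the cork end and the lid is home behind the lip, and I handed the job in at about 55 s; the hand-in gave no verdict, and I viewed 15 pictures, one over the limit of 14.

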